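# Put the survey battery packs on charge

### The job

The long battery pack sitting in a charger is full: take it out and lay it flat in the empty cut-out of the open carrying case. Then charge the three empty packs that stand on the desk: seat each fully in the charger whose bay has its shape, brass contact end towards the charger's brass contacts, the round one upright in the round well. Leave the white power adapter where it is.

Things in the scene. Friction and masses are not known exactly. Their poses are not given: they have to be found in the camera images.
- charged_pack: charged long battery pack, grey slab with pale label, 40 wide, 96 long, 36 high, 0.16 kg; black cap with three brass strips at its contact end. Starts seated in long_charger; twin of long_pack. Origin: underside, middle of the contact end; z up; runs from y = 0 (contact end) to y = -96 mm, centre (0, -48, 18) mm
- long_pack: empty long battery pack lying on the desk; same build, size, weight and frame as charged_pack: 40 x 96 x 36, origin at the underside of its contact end, centre (0, -48, 18) mm
- short_pack: empty short, wide battery pack lying on the desk, grey slab with pale label, 50 wide, 66 long, 36 high, 0.16 kg; black cap with three brass strips at its contact end. Origin: underside, middle of the contact end; z up; runs from y = 0 (contact end) to y = -66 mm, centre (0, -33, 18) mm
- round_pack: empty round battery pack standing upright on the desk: grey cylinder, dark foot, pale band, diameter 36, 65 high, 0.13 kg, contacts underneath. Origin: centre of its underside; z up along its axis
- long_charger: fixed black charger, 74 x 156. Bay 48 wide, 104 long (4 mm play all round) with a 4 mm bevelled lip; bay floor 14, wall top 26 above the desk. Contact head with brass blades, 40 high, at y = +14 to +46 mm. Origin on the desk: a long pack centred in the bay has this body's x, y and yaw, 14 mm higher; y points to the contact head
- short_charger: fixed black charger for the short pack, 84 x 126. Bay 58 wide, 74 long (4 mm play all round) with a 4 mm bevelled lip; bay floor 14, wall top 26 above the desk. Contact head 40 high at y = +14 to +46 mm. Origin on the desk: a short pack centred in the bay has this body's x, y and yaw, 14 mm higher; y points to the contact head
- round_charger: fixed black charger with a round well of diameter 44 (4 mm play all round), 4 mm bevelled lip, on a 78 x 92 foot; well floor 12, rim 36 above the desk. Origin: on the desk under the centre of the well
- case: fixed open black carrying case, 182 deep (x), 164 wide, rim 45 high, foam top 42; lid leans back at the far side from x = +134 mm, 0.22 m high. Grey laser in the foam at x = +63 to +113 mm, 69 high. Empty cut-out for a long pack: 48 (x) by 104 (y), 4 mm bevelled lip, floor 30 above the desk. Origin: on the desk under its centre
- adapter: white power adapter brick 60 x 60 x 28, loose, standing among the packs; not to be moved. Origin: centre of its underside. (Unlisted: a black shoulder bag 0.18 m high fills the desk's left side nearer the robot, where x is under 0.40 m and y over 0.23 m)
Not all that is in view belongs to the job. What is shaped like the round_pack but purple is not meant.

How it is judged:
By the outcome, as a careful person would: the job done as asked, in the order asked, and still so for the second after the job is handed in, with the robot touching nothing.
It also fails if it takes over 106 s, if anything falls off the work surface, if the arm or the gripper's body presses on something with over 40 N, if the wrist force passes 120 N, or if a joint passes its speed limit or range.

### The arm

A 6-joint arm with a two-finger parallel gripper is mounted at the origin on the work surface; the furniture and walls round the work are solid. World frame = base frame: x ahead of the robot, y to its left, z up, the work surface at z = 0. Lengths are in mm, angles in rad, forces in N, time in s.
With the tool pointing down it reaches from about 300 to 775 mm from the base axis. Payload 14.6 kg.
Tool frame: the origin (TCP) lies between the finger pads; the fingertips stand 22 mm ahead of it and the grasp point (between the pads) lies 3 mm ahead of it (manip.tcp_to_tips is the distance from the TCP to the fingertips, in mm); y points along the fingers, z is the direction in which the jaws open and shut, and the axes are right-handed (so a half turn about y gives the same grasp; the last joint's range is limited). The gripper opens to 94 mm and grips with 3 to 60 N. Pads are 16 mm wide; open, the fingers measure 119 mm over their backs; the gripper's body (75 mm by 177 mm) begins 78 mm behind the grasp point.
Start: joints at [-1.281, 0.3, 1.521, -0, 1.321, -0.067], TCP at [192.095, -515.353, 227.446] pointing down, gripper open.
Joint ranges: [-3.03, 3.03], [-0.79, 2.21], [0.23, 2.52], [-1.04, 4.18], [0, 3.07], [-2.55, 2.55]. Speed limits (rad/s): [2.22, 2.22, 2.57, 3.14, 3.14, 3.14].

### API

Orientations are given as [roll, pitch, yaw] about the fixed x, y, z axes, in that order (R = Rz(yaw) Ry(pitch) Rx(roll)).
In Python, from cell import manip gives the robot as it stands.
- The arm moves only by the shell command python3 -m jog 'ROWS' [OPENING] [FORCE]. ROWS is JSON, one flat list of numbers, 6 for each row, row after row: the shift along the tool's x, y, z in mm, then the turn, a rotation vector about the tool's x, y, z in degrees. A call has 1 to 10 rows; each row is the pose to reach, as a shift and turn from the pose commanded when the call began, along the tool's axes at that moment; what a row does not reach only later rows make up. A row lasts 1/12 s, in which the tool goes at most 41.7 mm and 7.16 degrees, less where a joint would pass 70% of its speed; a pose out of reach is approached as far as the arm can. A call with a gripper value outside its range is refused whole. OPENING is the finger opening in mm, from 0 to 94, set as the call begins (- or left out, the last holds). The fingers move at their own pace and stop on an object; FORCE is the grip in N (left out, the last holds). Time passes only in rows, so rows that repeat a pose let the fingers close. It gives the time, the measured TCP pose, the force and the opening at its end, in the units of the state.
- manip.read_state(): the state, without advancing time (a new reading comes with each control period).
- manip.camera(name): name is "scene" or "top" or "wrist"; returns a dict with "img" (420x560x3 uint8, red, green, blue), "intrinsics" (3x3 intrinsics, pixels), "k1" (the pictures are not rectified: a ray, as slopes to the right and down, at radius r is drawn at 1 + k1 r^2 times it, then the intrinsics apply), "origin" and "orientation" of the camera in the world. Camera axes: x right, y down, z forward; pixel columns grow to the right and rows downward; lengths in mm; the calibration is good to about 2 mm. A picture is of the moment at which its call begins. There is no depth.
- manip.sign_off(): hands the job in, once; it reports no verdict.
Trained networks look in a picture, given as the dict that the camera call returned (one of the last four; its "shot" number tells which), for a name from the list of things; names that differ only in an ending like _2 or _b are one class to them, and where a whole thing is asked for, a point or a joint stands for the part that bears it (a point fixed in the world has none). Each returns a list of dicts, best first, with "score" (0 to 1); they miss things now and then, are a little off and sometimes report something else, mostly with a low value. They report only what shows in the picture. A call takes as long as a camera call. They do not tell look-alikes from the thing itself.
- manip.masks_of(thing, picture): "pixels" (420x560 bool, what is visible of it) and "xy" ([column, row] in pixels, amid what is visible of it).
- manip.tip_of(thing, picture): "xy" ([column, row] in pixels: a listed point, or the origin of a listed thing).
The state is a dict: "clock": time; "joints": joint angles; "qd": joint speeds; "effort": joint torques, N m; "eef_pos": TCP position; "eef_rot": TCP orientation; "wrist_force": force on the tool from outside, world axes, zero at the start; "moment": the same for the moment, N m; "finger_gap": finger opening in mm.
Only numpy, scipy, OpenCV 4.12 (cv2) and the standard library are available. Lean on these libraries where they do the work, as an engineer would, in place of code of your own. Each camera call takes 0.05 s, during which the arm holds its last target.

## Working session

There is one attempt and no reset: what is moved stays moved. The work goes in short steps, Python scripts to look and compute and a shell command to move; the robot and the scene stay as the last step left them, time stands still between calls to the robot, and variables do not carry over. Pictures are saved under pics/ and viewed, and the job is handed in when it is done.

```bash
ls; mkdir -p pics; cat > h.py <<'E'
import numpy as np,cv2,json
from cell import manip
from scipy.spatial.transform import Rotation as R
def cam(name,fn=None):
    p=manip.camera(name)
    if fn: cv2.imwrite('pics/'+fn,cv2.cvtColor(p['img'],cv2.COLOR_RGB2BGR))
    return p
def camR(p):
    o=np.array(p['orientation'],float)
    return o if o.shape==(3,3) else R.from_euler('xyz',o).as_matrix()
def ray(p,uv):
    K=np.array(p['intrinsics'],float);k=p['k1']
    d=np.array([(uv[0]-K[0,2])/K[0,0],(uv[1]-K[1,2])/K[1,1]]);s=d.copy()
    for _ in range(30): s=d/(1+k*(s@s))
    return camR(p)@np.array([s[0],s[1],1.])
def at(p,uv,z):
    d=ray(p,uv);o=np.array(p['origin'],float)
    return o+d*(z-o[2])/d[2]
def proj(p,X):
    K=np.array(p['intrinsics'],float)
    c=(np.atleast_2d(X)-np.array(p['origin'],float))@camR(p)
    s=c[:,:2]/c[:,2:];f=1+p['k1']*(s**2).sum(1,keepdims=True)
    s=s*f
    return np.c_[s[:,0]*K[0,0]+K[0,2],s[:,1]*K[1,1]+K[1,2]]
E
python3 - <<'E'
from h import *
for n in ['scene','top','wrist']:
    p=cam(n,n+'0.png');print(n,p['origin'],p['orientation'],p['intrinsics'],p['k1'],p.get('shot'))
print(manip.read_state())
E
```

```text
pics
scene [ 30.14666712 887.76750262 501.5823858 ] [-2.03178621 -0.01536869 -2.52261614] [[430.38024856   0.         281.38098839]
 [  0.         430.38024856 209.20094295]
 [  0.           0.           1.        ]] -0.04251109192868129 1
top [ 327.91181609  138.66589503 1117.12424988] [-2.92258092e+00 -1.16677769e-03 -1.52359608e+00] [[458.79069402   0.         282.04053097]
 [  0.         458.79069402 211.12651646]
 [  0.           0.           1.        ]] -0.005661535789795073 2
wrist [ 256.9104118  -491.45123148  384.27208676] [ 2.90254359e+00  4.85682270e-04 -1.21518933e+00] [[373.19494131   0.         281.6345427 ]
 [  0.         373.19494131 209.30018685]
 [  0.           0.           1.        ]] -0.042830494559535304 3
{'clock': 0.15, 'joints': array([-1.28060181e+00,  3.00349151e-01,  1.52139550e+00,  6.92423107e-06,
        1.32071557e+00, -6.66188105e-02]), 'qd': array([-0.00076319, -0.00109525, -0.00195695,  0.00071917, -0.00060718,
        0.00013914]), 'effort': array([-1.58571106e-04, -5.31954825e+01, -3.52815020e+01,  7.07447785e-02,
        2.35843775e-02, -6.57454575e-05]), 'eef_pos': array([ 192.05041327, -515.20058253,  227.03173097]), 'eef_rot': array([-1.57166152e+00,  6.44459035e-05, -2.78478107e+00]), 'wrist_force': array([-0.17585579,  0.5849091 ,  0.83563368]), 'moment': array([-0.01138343,  0.02828133,  0.01935497]), 'finger_gap': 94.11909906529746}
```

View pics/top0.png

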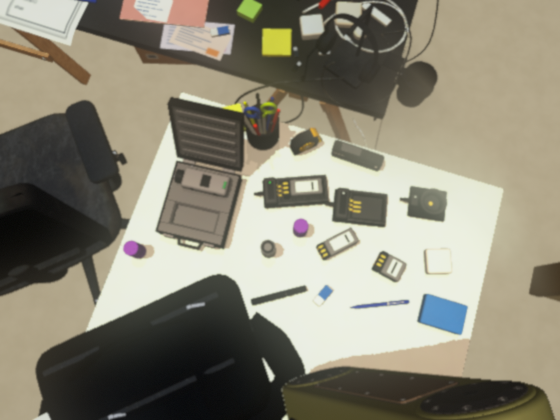

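View pics/scene0.png

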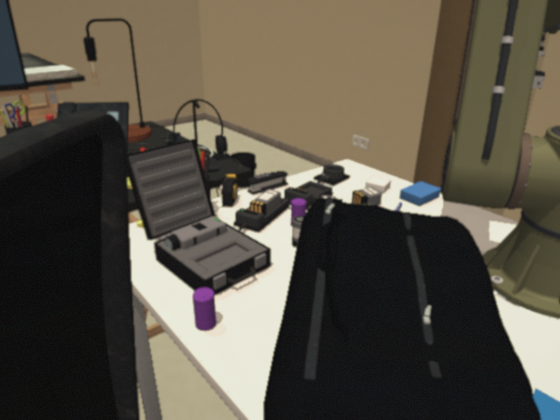

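View pics/wrist0.png

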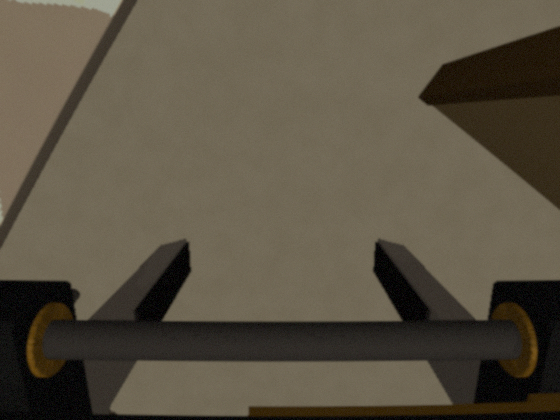

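```bash
python3 - <<'E'
from h import *
p=cam('top')
for n in ['charged_pack','long_pack','short_pack','round_pack','long_charger','short_charger','round_charger','case','adapter']:
    m=manip.masks_of(n,p);t=manip.tip_of(n,p)
    print(n)
    for a in m[:4]:
        px=a['pixels'];r=cv2.minAreaRect(np.argwhere(px)[:,::-1].astype(np.float32)) if px.any() else None
        print('  m',round(a['score'],2),np.round(a['xy'],1),px.sum(),[np.round(v,1) for v in r])
    for a in t[:4]: print('  t',round(a['score'],2),np.round(a['xy'],1))
E
```

```text
charged_pack
  m 0.93 [302.6 190.5] 748 [array([302.4, 188.4]), array([19.2, 39.8]), np.float64(86.3)]
  t 0.85 [281.2 191.1]
long_pack
  m 0.76 [334.2 242.9] 727 [array([337.1, 243.7]), array([18.3, 41.6]), np.float64(63.4)]
  m 0.36 [386.  267.1] 642 [array([388.6, 266.8]), array([29.5, 22.9]), np.float64(30.3)]
  t 0.58 [317.7 252.6]
short_pack
  m 0.73 [387.9 267.5] 625 [array([388.8, 266.4]), array([28.6, 22.4]), np.float64(26.6)]
  m 0.55 [335.6 243.4] 742 [array([337.1, 243.7]), array([18.7, 41.8]), np.float64(62.4)]
  m 0.37 [266.2 248.6] 258 [array([268.3, 248.3]), array([17.7, 17. ]), np.float64(45.0)]
  t 0.68 [372.1 264.6]
round_pack
  m 0.61 [269.7 248.4] 221 [array([268. , 248.5]), array([17., 14.]), np.float64(90.0)]
  m 0.58 [300.7 227.1] 248 [array([300.5, 228. ]), array([18., 15.]), np.float64(90.0)]
  t 0.74 [298.7 228.7]
  t 0.69 [141.1 253.4]
  t 0.59 [269.  250.8]
long_charger
  m 0.57 [282.  195.1] 1178 [array([291.4, 191.6]), array([30.1, 72.9]), np.float64(86.6)]
  t 0.73 [283.9 191.6]
short_charger
  m 0.85 [353.9 208.8] 1854 [array([356.5, 206.8]), array([61.4, 34.9]), np.float64(6.3)]
  t 0.72 [349.1 207.1]
  t 0.6 [374.1 259.5]
round_charger
  m 0.77 [427.3 204.8] 1221 [array([422.2, 203.6]), array([47.4, 31.9]), np.float64(6.0)]
  t 0.64 [430.  204.5]
case
  t 0.95 [196.4 215.8]
adapter
  m 0.96 [436.4 260.4] 676 [array([437. , 261.5]), array([25., 28.]), np.float64(90.0)]
  t 0.91 [433.9 258.9]
```

```bash
python3 - <<'E'
from h import *
i=cv2.imread('pics/top0.png')[90:350,90:490]
cv2.imwrite('pics/topz.png',cv2.resize(i,(800,520),interpolation=cv2.INTER_CUBIC))
p=cam('top')
for n,uv,z in [('charged org',(281.2,191.1),14),('charged top c',(302.6,188.4),50),('long top c',(338,243),36),('long org',(317.7,252.6),0),('short org',(373,264.6),0),('short topc',(389,266),36),('round top',(268,245),65),('lch',(284,191.6),0),('sch',(349,207),0),('rch',(430,204.5),0),('case',(196.4,215.8),0),('ad',(434,259),0)]:
    print(n,at(p,uv,z).round(0))
E
```

```text
charged org [624. 153.  14.]
charged top c [624. 102.  50.]
long top c [497.  12.  36.]
long org [477.  57.   0.]
short org [454. -78.   0.]
short topc [ 448. -109.   36.]
round top [480. 177.  65.]
lch [627. 147.  -0.]
sch [595. -18.   0.]
rch [ 611. -220.    0.]
case [554. 361.   0.]
ad [ 474. -227.    0.]
```

View pics/topz.png

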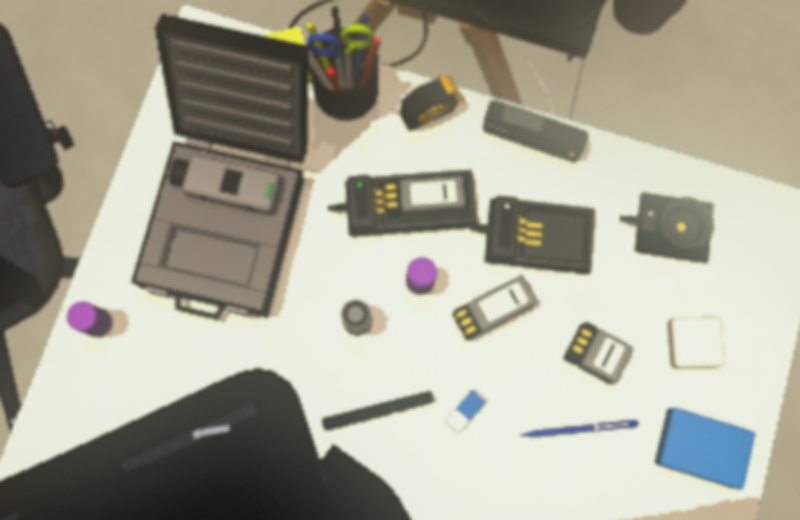

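```bash
cat >> h.py <<'E'
def go(x,y,z,yaw):
    s=manip.read_state();M=R.from_euler('xyz',s['eef_rot'])
    d=M.inv().apply(np.array([x,y,z])-s['eef_pos'])
    T=R.from_euler('xyz',[-np.pi/2,0,np.radians(yaw)])
    r=np.degrees((M.inv()*T).as_rotvec())
    print('shift',d.round(1),'rot',r.round(2),'rows',round(max(np.linalg.norm(d)/41.7,np.linalg.norm(r)/7.16),1),'clock',round(s['clock'],2))
def st():
    s=manip.read_state();print(round(s['clock'],2),s['eef_pos'].round(1),np.degrees(s['eef_rot']).round(2),'F',s['wrist_force'].round(1),'gap',round(s['finger_gap'],1),'q',s['joints'].round(2))
E
python3 - <<'E'
from h import *
go(480,20,330,-90)
E
```

```text
shift [-456.8 -102.6 -401.1] rot [ -0.   -69.56   0.  ] rows 14.8 clock 1.15
```

```bash
python3 -m jog '[-457,-103,-401,0,-69.5,0,-457,-103,-401,0,-69.5,0,-457,-103,-401,0,-69.5,0,-457,-103,-401,0,-69.5,0,-457,-103,-401,0,-69.5,0,-457,-103,-401,0,-69.5,0,-457,-103,-401,0,-69.5,0,-457,-103,-401,0,-69.5,0,-457,-103,-401,0,-69.5,0,-457,-103,-401,0,-69.5,0]'
python3 - <<'E'
from h import *
st();go(480,20,330,-90)
E
```

```text
clock: 1.98
eef_pos: [387.2, -151.7, 297.7]
eef_rot: [-1.57, -0.0, -1.565]
wrist_force: [0.9, -0.6, 0.2]
finger_gap: 93.6
1.98 [ 387.2 -151.7  297.7] [-8.995e+01 -2.000e-02 -8.968e+01] F [ 0.9 -0.6  0.2] gap 93.6 q [-0.46 -0.06  1.76  0.    1.44 -0.47]
shift [-171.1  -32.3   93.8] rot [-0.05  0.32  0.02] rows 4.7 clock 1.98
```

```bash
python3 -m jog '[-168,-32,94,0,0,0,-168,-32,94,0,0,0,-168,-32,94,0,0,0,-168,-32,94,0,0,0,-168,-32,94,0,0,0,-168,-32,94,0,0,0,-168,-32,94,0,0,0,-168,-32,94,0,0,0]'
python3 - <<'E'
from h import *
st()
p=cam('wrist','w1.png');print(p['origin'],p['orientation'])
for n in ['charged_pack','long_pack','short_pack','round_pack','long_charger','short_charger','round_charger','case','adapter']:
    m=manip.masks_of(n,p);t=manip.tip_of(n,p)
    print(n,[(round(a['score'],2),np.round(a['xy'],1),a['pixels'].sum()) for a in m[:3]],[(round(a['score'],2),np.round(a['xy'],1), at(p,a['xy'],14 if n=='charged_pack' else 0)[:2].round(0)) for a in t[:3]])
E
```

```text
clock: 2.65
eef_pos: [480.7, 13.9, 328.8]
eef_rot: [-1.571, -0.0, -1.572]
wrist_force: [0.7, -0.3, 0.7]
finger_gap: 94.0
2.65 [480.7  13.9 328.8] [-9.003e+01 -1.000e-02 -9.005e+01] F [ 0.7 -0.3  0.7] gap 94.0 q [-0.05  0.08  1.55 -0.    1.51 -0.05]
[481.04185719  82.5948195  486.09472645] [ 2.90058553e+00 -1.45875588e-03 -2.09888180e-03]
charged_pack [(0.77, array([409.4,  97.4]), np.int64(3603))] [(0.58, array([401.2,  61.3]), array([625., 149.]))]
long_pack [(0.89, array([296.1, 171.4]), np.int64(2548))] [(0.58, array([276.5, 136.4]), array([475.,  59.]))]
short_pack [(0.96, array([258.1, 266.7]), np.int64(2058)), (0.36, array([278.2,  28. ]), np.int64(1280))] [(0.56, array([270.6, 243.3]), array([466., -85.]))]
round_pack [(0.78, array([326.5,  96. ]), np.int64(961)), (0.56, array([279.4,  26.7]), np.int64(1285))] [(0.96, array([320. , 102.4]), array([530., 101.])), (0.57, array([278.3,  34.4]), array([478., 182.]))]
long_charger [(0.92, array([393.2,  53.4]), np.int64(5240))] [(0.84, array([397.4,  61.6]), array([625., 151.])), (0.17, array([278.8, 139.8]), array([478.,  55.]))]
short_charger [(0.8, array([363.6, 209.3]), np.int64(6150))] [(0.7, array([366.4, 198.5]), array([595., -22.])), (0.26, array([279.4,  37.8]), array([479., 178.]))]
round_charger [(0.95, array([373. , 306.2]), np.int64(1230))] [(0.63, array([371.4, 326.5]), array([ 613., -214.]))]
case [(0.48, array([408.4,  99.1]), np.int64(3565)), (0.34, array([390.8,  52.4]), np.int64(5215))] []
adapter [(0.49, array([257.1, 360.4]), np.int64(6))] []
```

View pics/w1.png

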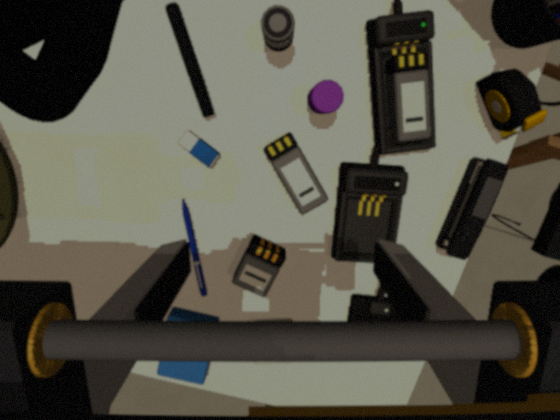

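```bash
python3 -m jog '[-216,29,109,0,0,0,-216,29,109,0,0,0,-216,29,109,0,0,0,-216,29,109,0,0,0,-216,29,109,0,0,0,-216,29,109,0,0,0,-216,29,109,0,0,0,-216,29,109,0,0,0]'
python3 - <<'E'
from h import *
st()
p=cam('wrist','w2.png');print(p['origin'],p['orientation'])
i=cv2.imread('pics/w2.png')
cv2.imwrite('pics/w2a.png',cv2.resize(i[:300,100:500],(800,600),interpolation=cv2.INTER_CUBIC))
import pickle;p.pop('x',0);pickle.dump({k:p[k] for k in ['img','intrinsics','k1','origin','orientation']},open('w2.pkl','wb'))
for n in ['charged_pack','long_charger','case']:
    t=manip.tip_of(n,p)
    print(n,[(round(a['score'],2),np.round(a['xy'],1), at(p,a['xy'],14 if n=='charged_pack' else 0)[:2].round(0)) for a in t[:3]])
E
```

```text
clock: 4.27
eef_pos: [590.2, 231.5, 298.4]
eef_rot: [-1.573, -0.001, -1.57]
wrist_force: [0.3, -0.2, 0.6]
finger_gap: 94.0
4.27 [590.2 231.5 298.4] [-9.013e+01 -4.000e-02 -8.993e+01] F [ 0.3 -0.2  0.6] gap 94.0 q [ 0.32  0.46  1.14 -0.    1.54  0.31]
[590.71913838 300.34707105 455.68683224] [ 2.89998810e+00  2.49041217e-04 -7.31065213e-05]
charged_pack [(0.81, array([307.7, 239.9]), array([623., 152.]))]
long_charger [(0.78, array([307.8, 238.6]), array([624., 149.]))]
case [(0.82, array([240.3,  65.8]), array([543., 359.]))]
```

View pics/w2a.png

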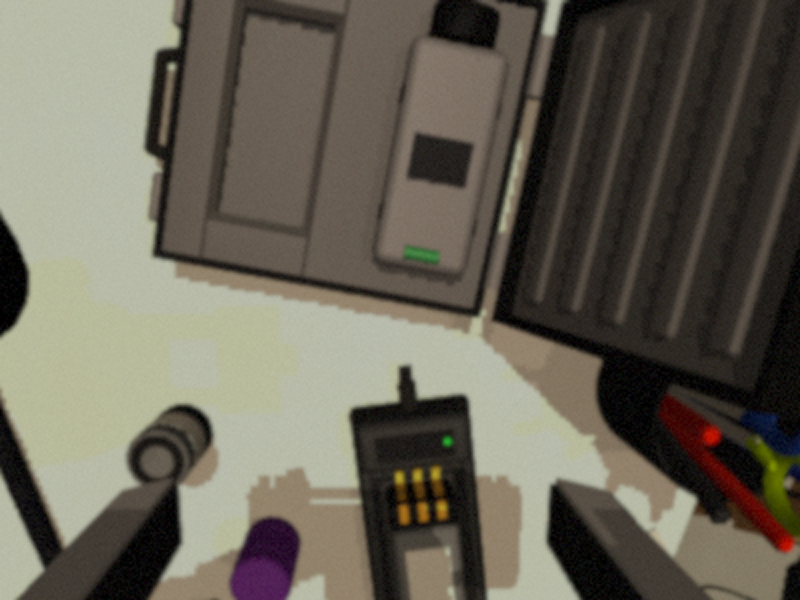

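```bash
python3 - <<'E'
from h import *
import pickle
p=pickle.load(open('w2.pkl','rb'))
f=lambda u,v,z:at(p,(100+u/2,v/2),z)[:2]
a,b=f(155,257,45),f(478,313,45);print('rim',a,b,np.linalg.norm(b-a),np.degrees(np.arctan2(*(b-a)[::-1])))
for z,c in [(42,[(243,5),(343,15),(308,232),(210,220)]),(30,[(247,10),(337,27),(305,232),(218,212)])]:
    q=[f(*k,z) for k in c];print(z,np.round(q,1).tolist(),np.mean(q,0).round(1),[round(np.linalg.norm(q[i]-q[i-1]),1) for i in range(4)])
i=cv2.cvtColor(p['img'],cv2.COLOR_RGB2BGR)[0:130,160:350]
i=cv2.convertScaleAbs(i,alpha=1.6,beta=-30)
cv2.imwrite('pics/w2b.png',cv2.resize(i,None,fx=4,fy=4,interpolation=cv2.INTER_CUBIC))
E
```

```text
rim [477.98469443 289.1550288 ] [653.55208638 258.80807008] 178.17083661058473 -9.806719353911747
42 [[529.4, 415.2], [580.3, 410.2], [560.8, 302.0], [508.1, 308.5]] [544.7 359. ] [np.float64(108.8), np.float64(51.1), np.float64(109.9), np.float64(53.1)]
30 [[529.7, 416.0], [576.8, 407.5], [558.3, 302.1], [510.4, 313.0]] [543.8 359.7] [np.float64(104.8), np.float64(47.9), np.float64(107.0), np.float64(49.2)]
```

View pics/w2b.png

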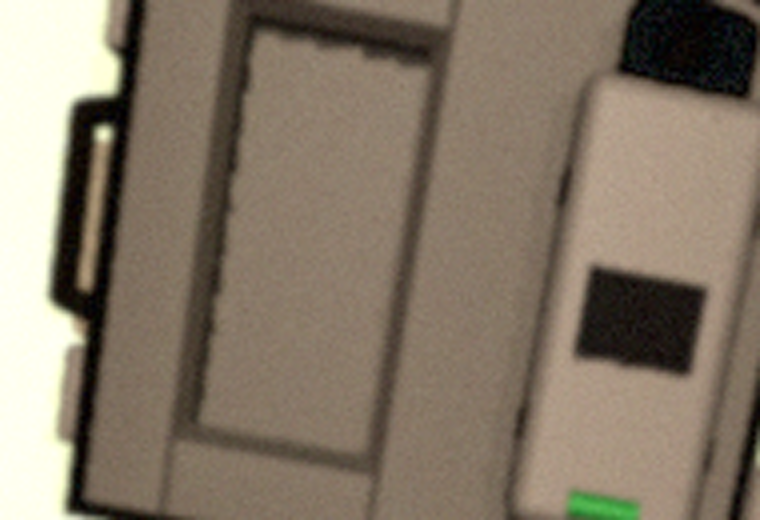

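```bash
cat >> h.py <<'E'
def rect(cx,cy,yaw,w,l,z):
    c,s=np.cos(np.radians(yaw)),np.sin(np.radians(yaw))
    pts=[(-w/2,-l/2),(w/2,-l/2),(w/2,l/2),(-w/2,l/2)]
    return np.array([[cx+c*a-s*b,cy+s*a+c*b,z] for a,b in pts])
def overlay(p,rects,fn,win,k,alpha=1.5,beta=0):
    x0,y0,x1,y1=win
    i=cv2.cvtColor(p['img'],cv2.COLOR_RGB2BGR)[y0:y1,x0:x1]
    i=cv2.resize(cv2.convertScaleAbs(i,alpha=alpha,beta=beta),None,fx=k,fy=k,interpolation=cv2.INTER_CUBIC)
    cols=[(0,0,255),(0,255,0),(255,0,0),(0,255,255),(255,0,255),(255,255,0)]
    for n,r in enumerate(rects):
        q=((proj(p,r)+.5-[x0,y0])*k-.5)
        cv2.polylines(i,[np.round(q*8).astype(np.int32)],True,cols[n%6],1,cv2.LINE_AA,3)
    cv2.imwrite('pics/'+fn,i)
E
python3 - <<'E'
from h import *
import pickle
p=pickle.load(open('w2.pkl','rb'))
f=lambda u,v,z:at(p,(160+u/4,v/4),z)[:2]
for a,b,z in [((255,25),(197,430),30),((447,40),(375,465),42),((180,430),(375,465),42),((130,60),(85,480),45)]:
    d=f(*a,z)-f(*b,z);print(f(*a,z),f(*b,z),np.degrees(np.arctan2(d[1],d[0])))
C=(544,359.5,-9.8)
overlay(p,[rect(*C,48,104,30),rect(*C,56,112,42)],'ov1.png',(160,0,350,140),4)
E
```

```text
[529.90206805 414.81681341] [510.56704318 311.39501914] 79.41061866455235
[580.53954512 407.82000201] [560.54102601 301.77000521] 79.32078165966225
[508.24347904 311.10502114] [560.54102601 301.77000521] 169.87939662965846
[499.91996009 402.78428463] [482.59814215 298.11339117] 80.60337583582947
```

View pics/ov1.png

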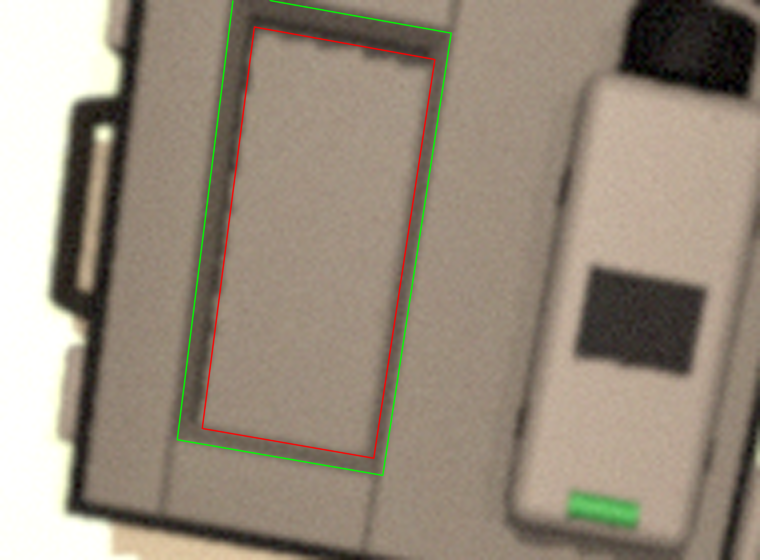

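```bash
python3 -m jog '[140,68,32,0,0,0,140,68,32,0,0,0,140,68,32,0,0,0,140,68,32,0,0,0,140,68,32,0,0,0,140,68,32,0,0,0,140,68,32,0,0,0]'
python3 - <<'E'
from h import *
st()
p=cam('wrist','w3.png');print(p['origin'],p['orientation'])
import pickle;pickle.dump({k:p[k] for k in ['img','intrinsics','k1','origin','orientation']},open('w3.pkl','wb'))
for n in ['charged_pack','long_charger','short_charger']:
    t=manip.tip_of(n,p)
    print(n,[(round(a['score'],2),np.round(a['xy'],1), at(p,a['xy'],14 if n=='charged_pack' else 0)[:2].round(0)) for a in t[:3]])
p=pickle.load(open('w3.pkl','rb'))
L=(625,101,-3)
i=cv2.cvtColor(p['img'],cv2.COLOR_RGB2BGR);cv2.imwrite('pics/w3a.png',cv2.resize(cv2.convertScaleAbs(i[0:300,180:480],alpha=1.6),None,fx=2,fy=2,interpolation=cv2.INTER_CUBIC))
E
```

```text
clock: 5.05
eef_pos: [622.0, 90.2, 233.3]
eef_rot: [-1.569, 0.0, -1.573]
wrist_force: [-0.3, 0.7, 0.7]
finger_gap: 94.0
5.05 [622.   90.2 233.3] [-8.991e+01  2.000e-02 -9.010e+01] F [-0.3  0.7  0.7] gap 94.0 q [0.09 0.47 1.27 0.   1.4  0.09]
[622.14728785 158.81441889 390.6088157 ] [ 2.90110509 -0.00351705 -0.00297182]
charged_pack [(0.68, array([285. , 126.5]), array([627., 151.]))]
long_charger [(0.78, array([283.2, 128.1]), array([625., 149.]))]
short_charger [(0.89, array([258.9, 283.4]), array([597., -23.]))]
```

View pics/w3a.png

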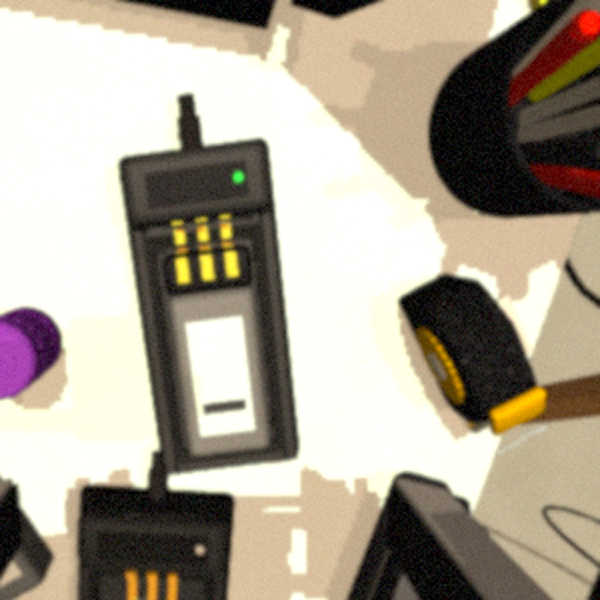

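```bash
cat >> h.py <<'E'
def off(o,yaw,a,b):
    c,s=np.cos(np.radians(yaw)),np.sin(np.radians(yaw));return (o[0]+c*a-s*b,o[1]+s*a+c*b)
E
python3 - <<'E'
from h import *
import pickle
p=pickle.load(open('w3.pkl','rb'))
f=lambda u,v,z:at(p,(180+u/2,v/2),z)[:2]
for q in [(165,257),(245,247),(270,447),(187,457)]: print(f(*q,50).round(1))
for q in [(121,160),(267,143)]: print('head',f(*q,40).round(1))
for q in [(165,472),(299,453)]: print('end',f(*q,26).round(1))
q1,q2=f(121,160,40),f(165,472,26)
for o,y in [((625.5,149.5),4.5)]:
  overlay(p,[rect(*off(o,y,0,-48),y,40,96,50),rect(*off(o,y,0,-32),y,74,156,26),rect(*off(o,y,0,-48),y,56,112,26),rect(*off(o,y,0,30),y,74,32,40)],'ov2.png',(220,50,360,240),4,1.7)
E
```

```text
[606.2 149.7]
[641.9 154. ]
[654.7  61.3]
[615.3  56.5]
head [586.6 192.3]
head [651.9 199.3]
end [603.5  41.3]
end [671.9  51.2]
```

View pics/ov2.png

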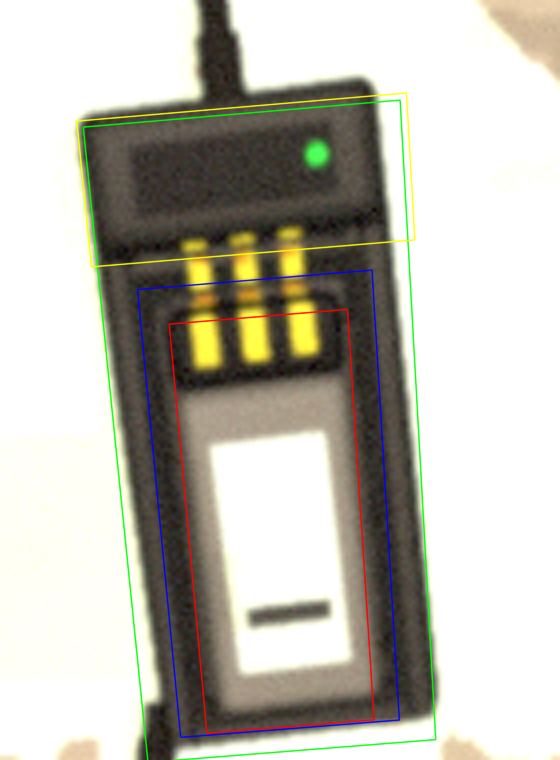

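```bash
python3 - <<'E'
from h import *
import pickle
p=pickle.load(open('w3.pkl','rb'))
y=6.9;o=off((629.7,105),y,0,48);print(o)
overlay(p,[rect(*off(o,y,0,-48),y,40,96,50),rect(*off(o,y,0,-32),y,74,156,26),rect(*off(o,y,0,-48),y,56,112,26),rect(*off(o,y,0,30),y,74,32,40)],'ov3.png',(220,50,360,240),4,1.7)
E
```

```text
(np.float64(623.933431735937), np.float64(152.65235241261337))
```

View pics/ov3.png

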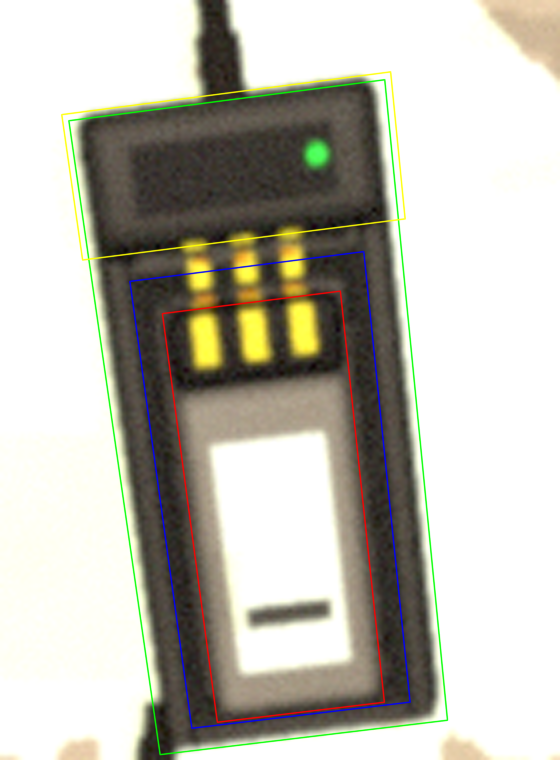

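```bash
python3 - <<'E'
from h import *
go(630.2,105,51.5,-83.2)
E
```

```text
shift [-13.8 181.4   8. ] rot [-0.07 -6.78 -0.01] rows 4.4 clock 5.25
```

```bash
python3 -m jog '[-14,60,8,0,-6.8,0,-14,110,8,0,-6.8,0,-14,130,8,0,-6.8,0,-14,160,8,0,-6.8,0,-14,181,8,0,-6.8,0,-14,181,8,0,-6.8,0,-14,181,8,0,-6.8,0]'
python3 - <<'E'
from h import *
st();go(630.2,105,51.5,-83.2)
E
```

```text
clock: 5.83
eef_pos: [630.0, 104.7, 51.2]
eef_rot: [-1.572, 0.0, -1.452]
wrist_force: [-0.0, -0.5, 0.7]
finger_gap: 94.1
5.83 [630.  104.7  51.2] [-90.05   0.   -83.21] F [-0.  -0.5  0.7] gap 94.1 q [ 0.11  0.68  1.4   0.    1.07 -0.01]
shift [-0.2 -0.3  0.3] rot [ 0.05 -0.01 -0.  ] rows 0.0 clock 5.83
```

Close with 30 N.

```bash
python3 -m jog '[0,0,0,0,0,0,0,0,0,0,0,0,0,0,0,0,0,0,0,0,0,0,0,0,0,0,0,0,0,0,0,0,0,0,0,0,0,0,0,0,0,0,0,0,0,0,0,0]' 30 30
python3 - <<'E'
from h import *
st()
E
```

```text
clock: 6.5
eef_pos: [630.1, 104.1, 51.1]
eef_rot: [-1.571, -0.0, -1.453]
wrist_force: [0.3, 0.1, -0.9]
finger_gap: 44.4
6.5 [630.1 104.1  51.1] [-90.    -0.   -83.26] F [ 0.3  0.1 -0.9] gap 44.4 q [ 0.11  0.68  1.4  -0.    1.07 -0.01]
```

```bash
python3 -m jog '[0,0,0,0,0,0,0,0,0,0,0,0,0,0,0,0,0,0,0,0,0,0,0,0]' 30 30
python3 -m jog '[0,-10,0,0,0,0,0,-30,0,0,0,0,0,-65,0,0,0,0,0,-105,0,0,0,0,0,-140,0,0,0,0,0,-140,0,0,0,0]'
python3 - <<'E'
from h import *
st();go(543.5,360,185,-100.3)
cam('wrist','w4.png')
E
```

```text
clock: 6.83
eef_pos: [630.0, 104.1, 51.0]
eef_rot: [-1.571, 0.0, -1.453]
wrist_force: [-1.4, -0.3, 0.6]
finger_gap: 39.6
clock: 7.33
eef_pos: [632.2, 104.5, 199.8]
eef_rot: [-1.559, -0.0, -1.453]
wrist_force: [0.2, 0.7, -0.8]
finger_gap: 39.7
7.33 [632.2 104.5 199.8] [-89.34  -0.   -83.25] F [ 0.2  0.7 -0.8] gap 39.7 q [ 0.11  0.52  1.28  0.    1.33 -0.01]
shift [-264.2   14.1  -58.3] rot [-0.66 17.05 -0.1 ] rows 6.5 clock 7.33
```

View pics/w4.png

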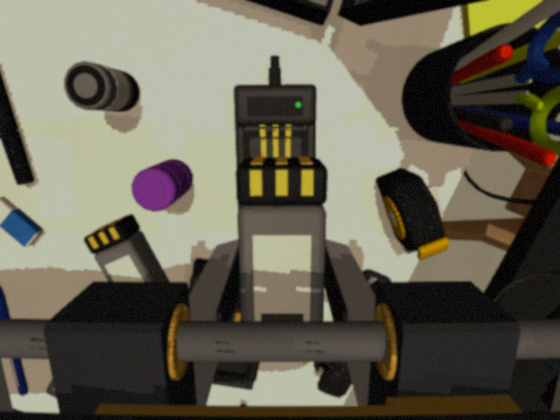

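```bash
python3 -m jog '[-263,14,-59,0,17,0,-263,14,-59,0,17,0,-263,14,-59,0,17,0,-263,14,-59,0,17,0,-263,14,-59,0,17,0,-263,14,-59,0,17,0,-263,14,-59,0,17,0,-263,14,-59,0,17,0,-263,14,-59,0,17,0,-263,14,-59,0,17,0]'
python3 - <<'E'
from h import *
st();go(543.5,359.5,185,-100.3)
p=cam('wrist','w5.png')
p={k:p[k] for k in ['img','intrinsics','k1','origin','orientation']}
C=(543.5,360,-10.3)
overlay(p,[rect(*C,48,104,30),rect(*C,56,112,42)],'ov5.png',(130,0,430,300),2.6)
E
```

```text
clock: 8.22
eef_pos: [540.5, 357.7, 176.1]
eef_rot: [-1.572, -0.001, -1.75]
wrist_force: [0.2, -0.8, -1.9]
finger_gap: 39.9
8.22 [540.5 357.7 176.1] [-9.0060e+01 -7.0000e-02 -1.0027e+02] F [ 0.2 -0.8 -1.9] gap 39.9 q [ 0.53  0.56  1.27 -0.    1.31  0.71]
shift [-2.2 -8.9  2.6] rot [0.06 0.03 0.07] rows 0.2 clock 8.22
```

View pics/ov5.png

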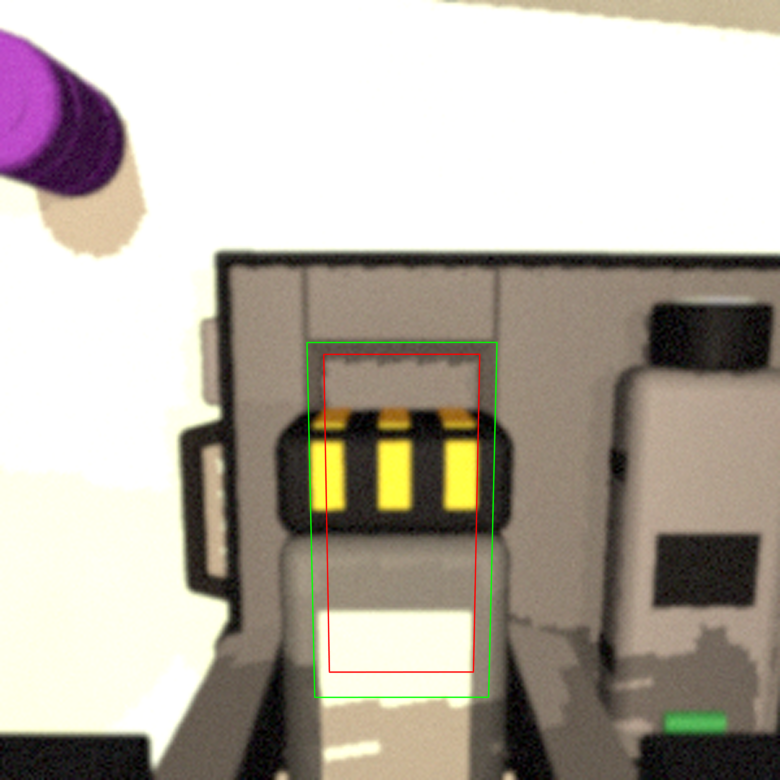

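```bash
python3 -m jog '[-1.5,35,2.6,0,0,0,-1.5,60,2.6,0,0,0,-1.5,75,2.6,0,0,0,-1.5,85,2.6,0,0,0,-1.5,93,2.6,0,0,0,-1.5,98,2.6,0,0,0,-1.5,98,2.6,0,0,0]'
python3 - <<'E'
from h import *
st();go(543.5,359.5,68,-100.3)
E
```

```text
clock: 8.85
eef_pos: [543.5, 359.0, 78.7]
eef_rot: [-1.571, -0.0, -1.75]
wrist_force: [0.2, -0.3, -2.5]
finger_gap: 39.8
8.85 [543.5 359.   78.7] [-9.0020e+01 -2.0000e-02 -1.0029e+02] F [ 0.2 -0.3 -2.5] gap 39.8 q [ 0.53  0.67  1.34 -0.    1.13  0.71]
shift [-0.5 10.7 -0.1] rot [0.02 0.01 0.02] rows 0.3 clock 8.85
```

```bash
python3 -m jog '[0,4,0,0,0,0,0,8,0,0,0,0,0,11,0,0,0,0,0,11,0,0,0,0,0,11,0,0,0,0]'
python3 - <<'E'
from h import *
st()
E
```

```text
clock: 9.27
eef_pos: [543.4, 359.5, 68.1]
eef_rot: [-1.571, -0.0, -1.75]
wrist_force: [-0.2, 0.5, -2.4]
finger_gap: 39.8
9.27 [543.4 359.5  68.1] [ -90.     -0.   -100.25] F [-0.2  0.5 -2.4] gap 39.8 q [0.53 0.68 1.35 0.   1.11 0.71]
```

```bash
python3 -m jog '[0,0.5,0,0,0,0,0,0.5,0,0,0,0,0,0.5,0,0,0,0,0,0.5,0,0,0,0,0,0.5,0,0,0,0]' 60 30
python3 -m jog '[0,-20,0,0,0,0,0,-60,0,0,0,0,0,-100,0,0,0,0,0,-120,0,0,0,0,0,-120,0,0,0,0]'
python3 - <<'E'
from h import *
st()
p=cam('wrist','w6.png')
p={k:p[k] for k in ['img','intrinsics','k1','origin','orientation']}
C=(543.5,360,-10.3)
overlay(p,[rect(*C,40,96,66),rect(*C,56,112,42)],'ov6.png',(130,0,430,300),2.6)
E
```

```text
clock: 9.68
eef_pos: [543.5, 359.5, 67.7]
eef_rot: [-1.571, 0.0, -1.75]
wrist_force: [0.1, 0.9, 0.2]
finger_gap: 60.4
clock: 10.1
eef_pos: [544.8, 360.3, 193.5]
eef_rot: [-1.564, 0.006, -1.75]
wrist_force: [0.1, -0.1, 0.1]
finger_gap: 60.1
10.1 [544.8 360.3 193.5] [ -89.62    0.32 -100.25] F [ 0.1 -0.1  0.1] gap 60.1 q [0.53 0.55 1.24 0.   1.34 0.71]
```

View pics/ov6.png

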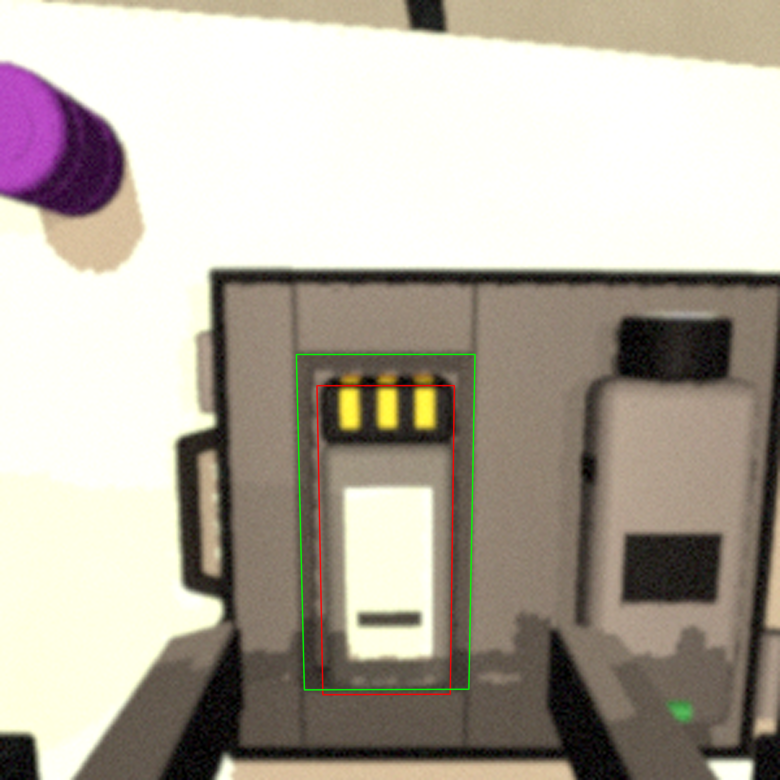

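```bash
python3 - <<'E'
from h import *
go(502,5,230,-62)
E
```

```text
shift [356.5 -40.8  21.9] rot [ -0.25 -38.26  -0.1 ] rows 8.6 clock 10.15
```

```bash
python3 -m jog '[356,-41,22,0,-38.2,0,356,-41,22,0,-38.2,0,356,-41,22,0,-38.2,0,356,-41,22,0,-38.2,0,356,-41,22,0,-38.2,0,356,-41,22,0,-38.2,0,356,-41,22,0,-38.2,0,356,-41,22,0,-38.2,0,356,-41,22,0,-38.2,0,356,-41,22,0,-38.2,0]' 94
python3 - <<'E'
from h import *
st()
p=cam('wrist','w7.png')
for n in ['long_pack','short_pack']:
    t=manip.tip_of(n,p)
    print(n,[(round(a['score'],2),np.round(a['xy'],1), at(p,a['xy'],0)[:2].round(0)) for a in t[:3]])
p={k:p[k] for k in ['img','intrinsics','k1','origin','orientation']}
import pickle;pickle.dump(p,open('w7.pkl','wb'))
y=27;o=(475,58)
overlay(p,[rect(*off(o,y,0,-48),y,40,96,36),rect(*off(o,y,0,-48),y,40,96,0)],'ov7.png',(180,50,400,300),3,1.4)
E
```

```text
clock: 10.98
eef_pos: [500.9, 1.0, 227.9]
eef_rot: [-1.572, -0.0, -1.087]
wrist_force: [0.1, 0.0, -0.2]
finger_gap: 93.9
10.98 [500.9   1.  227.9] [-9.007e+01 -1.000e-02 -6.229e+01] F [ 0.1  0.  -0.2] gap 93.9 q [-0.07  0.19  1.66 -0.    1.3  -0.55]
long_pack [(0.69, array([285. , 124.1]), array([475.,  58.]))]
short_pack [(0.66, array([219.6, 237.8]), array([469., -82.]))]
```

View pics/ov7.png

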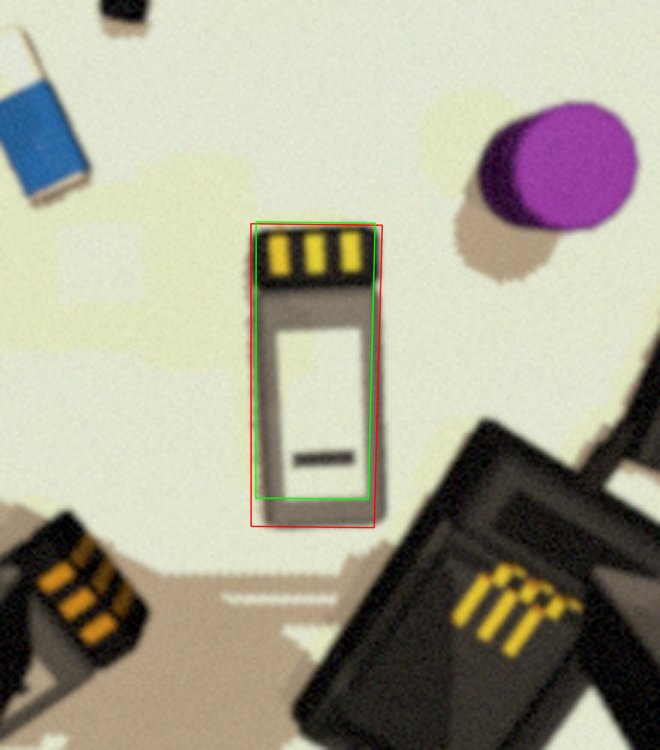

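```bash
python3 - <<'E'
from h import *
import pickle
p=pickle.load(open('w7.pkl','rb'))
y=29.5;o=(475.2,57.2);print(off(o,y,0,-48))
overlay(p,[rect(*off(o,y,0,-48),y,40,96,36)],'ov8.png',(180,50,400,300),3,1.4)
c=off(o,y,0,-48);go(c[0],c[1],30,y-90)
E
```

```text
(np.float64(498.8363308849664), np.float64(15.422926594884814))
shift [ -9.9 197.5   2.7] rot [ 0.07 -1.6  -0.06] rows 4.7 clock 11.13
```

View pics/ov8.png

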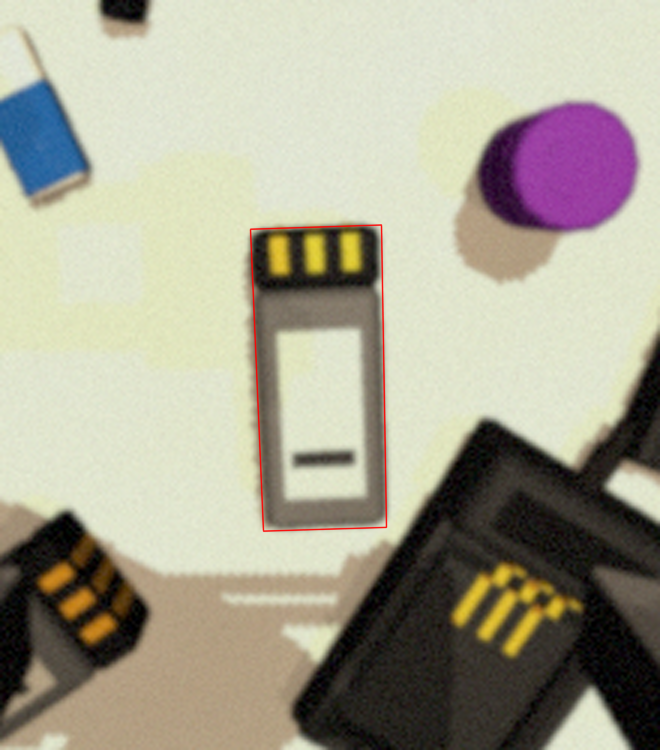

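```bash
python3 -m jog '[-10,41,3,0,-1.7,0,-10,82,3,0,-1.7,0,-10,120,3,0,-1.7,0,-10,150,3,0,-1.7,0,-10,175,3,0,-1.7,0,-10,191,3,0,-1.7,0,-10,191,3,0,-1.7,0,-10,191,3,0,-1.7,0]' 68 30
python3 - <<'E'
from h import *
st()
E
```

```text
clock: 11.8
eef_pos: [499.2, 16.5, 36.9]
eef_rot: [-1.573, 0.001, -1.052]
wrist_force: [0.5, 0.8, 0.9]
finger_gap: 68.1
11.8 [499.2  16.5  36.9] [-9.010e+01  7.000e-02 -6.027e+01] F [0.5 0.8 0.9] gap 68.1 q [-0.04  0.44  1.83  0.    0.88 -0.56]
```

```bash
python3 -m jog '[0,0,0,0,0,0,0,0,0,0,0,0,0,0,0,0,0,0,0,0,0,0,0,0,0,0,0,0,0,0,0,0,0,0,0,0,0,0,0,0,0,0,0,0,0,0,0,0]' 30 30
python3 -m jog '[0,-10,0,0,0,0,0,-40,0,0,0,0,0,-80,0,0,0,0,0,-110,0,0,0,0,0,-110,0,0,0,0,0,-110,0,0,0,0]'
python3 - <<'E'
from h import *
st();go(629.9,105.7,120,-83.2)
E
```

```text
clock: 12.47
eef_pos: [499.8, 15.4, 38.1]
eef_rot: [-1.57, -0.0, -1.053]
wrist_force: [-2.5, 1.0, 6.2]
finger_gap: 39.6
clock: 12.97
eef_pos: [500.1, 15.4, 149.1]
eef_rot: [-1.568, -0.002, -1.054]
wrist_force: [-0.1, -0.7, -2.3]
finger_gap: 39.8
12.97 [500.1  15.4 149.1] [-89.85  -0.09 -60.36] F [-0.1 -0.7 -2.3] gap 39.8 q [-0.04  0.27  1.75  0.    1.12 -0.56]
shift [-14.4  29.5 157.4] rot [-0.17 22.84  0.06] rows 3.9 clock 12.97
```

```bash
python3 -m jog '[-14,15,158,0,22.8,0,-14,15,158,0,22.8,0,-14,15,158,0,22.8,0,-14,20,158,0,22.8,0,-14,25,158,0,22.8,0,-14,29,158,0,22.8,0,-14,29,158,0,22.8,0]'
python3 - <<'E'
from h import *
st();go(629.9,105.7,60,-83.2)
p=cam('wrist','w9.png')
y=6.8;o=off((629.7,105),y,0,48)
overlay(p,[rect(*off(o,y,0,-32),y,74,156,26),rect(*off(o,y,0,30),y,74,32,40)],'ov9.png',(130,0,430,300),2.6)
E
```

```text
clock: 13.55
eef_pos: [628.6, 105.4, 116.0]
eef_rot: [-1.575, -0.0, -1.451]
wrist_force: [-0.2, -1.0, -1.3]
finger_gap: 39.7
13.55 [628.6 105.4 116. ] [-90.25  -0.   -83.13] F [-0.2 -1.  -1.3] gap 39.7 q [ 0.11  0.6   1.36 -0.    1.19 -0.01]
shift [-0.2 56.   1.6] rot [0.25 0.07 0.  ] rows 1.3 clock 13.55
```

View pics/ov9.png

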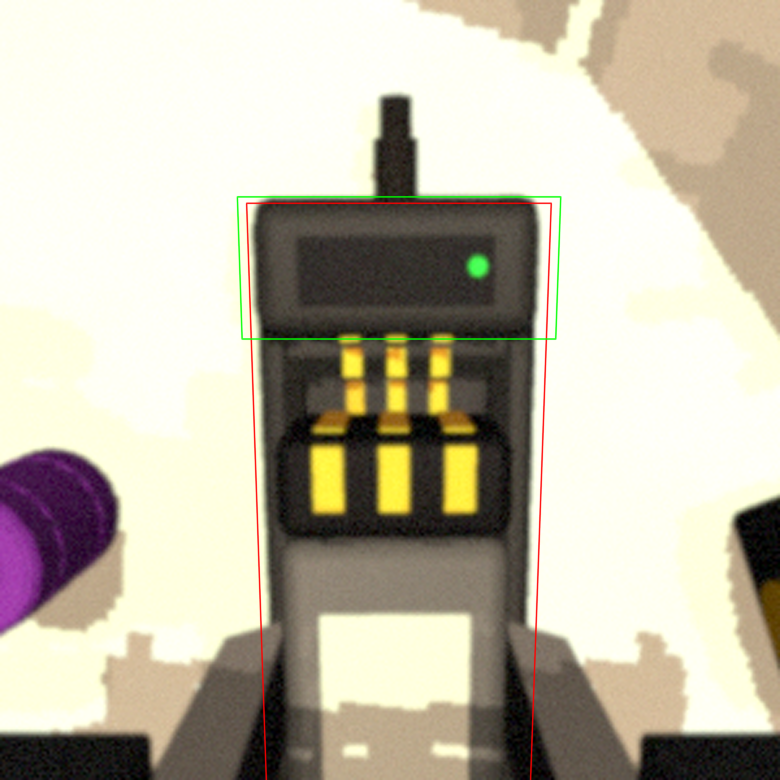

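```bash
python3 -m jog '[0,25,0.5,0,0,0,0,40,0.5,0,0,0,0,50,0.5,0,0,0,0,56,0.5,0,0,0,0,56,0.5,0,0,0]'
python3 - <<'E'
from h import *
st();go(629.9,105.5,52.5,-83.2)
E
```

```text
clock: 14.02
eef_pos: [630.0, 105.3, 62.0]
eef_rot: [-1.572, 0.0, -1.452]
wrist_force: [-0.6, -0.7, -2.8]
finger_gap: 39.7
14.02 [630.  105.3  62. ] [-90.07   0.   -83.18] F [-0.6 -0.7 -2.8] gap 39.7 q [ 0.11  0.66  1.39  0.    1.09 -0.01]
shift [-0.2  9.5 -0. ] rot [ 0.07  0.02 -0.  ] rows 0.2 clock 14.02
```

```bash
python3 -m jog '[0,4,0,0,0,0,0,7,0,0,0,0,0,10,0,0,0,0,0,10,0,0,0,0,0,10,0,0,0,0]'
python3 - <<'E'
from h import *
st()
E
```

```text
clock: 14.43
eef_pos: [630.5, 105.8, 52.6]
eef_rot: [-1.571, 0.0, -1.451]
wrist_force: [-0.2, 0.2, -1.0]
finger_gap: 39.8
14.43 [630.5 105.8  52.6] [-90.     0.   -83.16] F [-0.2  0.2 -1. ] gap 39.8 q [ 0.11  0.68  1.4   0.    1.07 -0.01]
```

```bash
python3 -m jog '[0,0,0,0,0,0,0,0,0,0,0,0,0,0,0,0,0,0,0,0,0,0,0,0,0,0,0,0,0,0]' 65 30
python3 -m jog '[0,-20,0,0,0,0,0,-60,0,0,0,0,0,-100,0,0,0,0,0,-140,0,0,0,0,0,-160,0,0,0,0,0,-160,0,0,0,0]'
python3 - <<'E'
from h import *
st()
p=cam('wrist','w10.png')
y=6.8;o=off((629.7,105),y,0,48)
overlay(p,[rect(*off(o,y,0,-48),y,40,96,50),rect(*off(o,y,0,-32),y,74,156,26),rect(*off(o,y,0,-48),y,56,112,26)],'ov10.png',(130,0,430,300),2.6)
go(461,-120,225,-118)
E
```

```text
clock: 14.85
eef_pos: [630.6, 105.8, 52.7]
eef_rot: [-1.571, 0.0, -1.451]
wrist_force: [-0.2, 0.9, -0.8]
finger_gap: 64.6
clock: 15.35
eef_pos: [632.0, 106.0, 218.5]
eef_rot: [-1.562, -0.0, -1.451]
wrist_force: [0.7, 0.4, 0.6]
finger_gap: 64.8
15.35 [632.  106.  218.5] [-89.51  -0.   -83.15] F [0.7 0.4 0.6] gap 64.8 q [ 0.11  0.51  1.25  0.    1.37 -0.01]
shift [ 204.   -10.8 -195.9] rot [-0.25 34.84 -0.08] rows 6.8 clock 15.4
```

View pics/ov10.png

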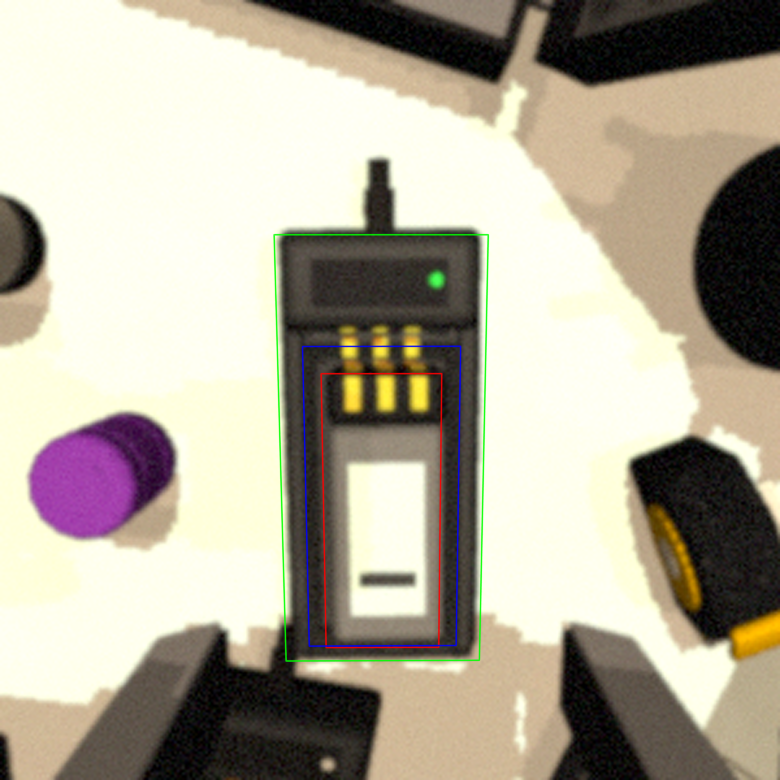

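```bash
python3 - <<'E'
from h import *
go(446,-125,225,-117)
E
python3 -m jog '[207,-7,-212,0,33.8,0,207,-7,-212,0,33.8,0,207,-7,-212,0,33.8,0,207,-7,-212,0,33.8,0,207,-7,-212,0,33.8,0,207,-7,-212,0,33.8,0,207,-7,-212,0,33.8,0,207,-7,-212,0,33.8,0,207,-7,-212,0,33.8,0,207,-7,-212,0,33.8,0]' 78
python3 - <<'E'
from h import *
st()
p=cam('wrist','w11.png')
t=manip.tip_of('short_pack',p)
print([(round(a['score'],2),np.round(a['xy'],1), at(p,a['xy'],0)[:2].round(0)) for a in t[:3]])
p={k:p[k] for k in ['img','intrinsics','k1','origin','orientation']}
import pickle;pickle.dump(p,open('w11.pkl','wb'))
y=-27;o=(468,-83)
overlay(p,[rect(*off(o,y,0,-33),y,50,66,36)],'ov11.png',(180,50,400,300),3,1.4)
E
```

```text
shift [ 207.2  -10.9 -211.4] rot [-0.25 33.84 -0.08] rows 7.1 clock 15.4
clock: 16.23
eef_pos: [444.7, -124.7, 218.8]
eef_rot: [-1.572, 0.0, -2.042]
wrist_force: [0.1, -0.0, 0.1]
finger_gap: 77.8
16.23 [ 444.7 -124.7  218.8] [ -90.06    0.   -117.  ] F [ 0.1 -0.   0.1] gap 77.8 q [-0.35  0.11  1.77  0.    1.26  0.12]
[(0.62, array([279.9, 141.4]), array([465., -83.]))]
```

View pics/ov11.png

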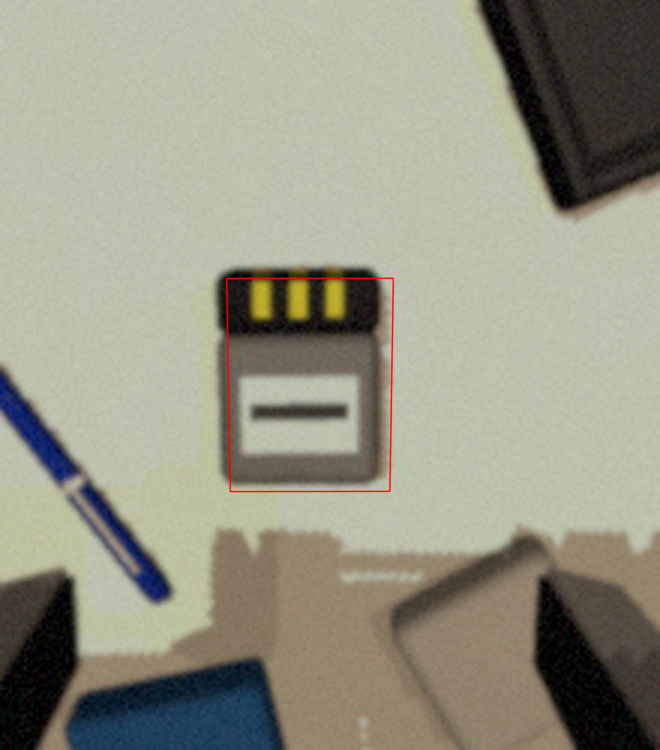

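```bash
python3 - <<'E'
from h import *
import pickle
p=pickle.load(open('w11.pkl','rb'))
y=-26.6;o=(466.1,-80.2);c=off(o,y,0,-33);print(c)
overlay(p,[rect(*c,y,50,66,36)],'ov12.png',(180,50,400,300),3,1.4)
go(c[0],c[1],37,y-90)
E
```

```text
(np.float64(451.32395010132063), np.float64(-109.70708981569915))
shift [-15.5 181.9  -0.9] rot [ 0.06 -0.29 -0.  ] rows 4.4 clock 16.33
```

View pics/ov12.png

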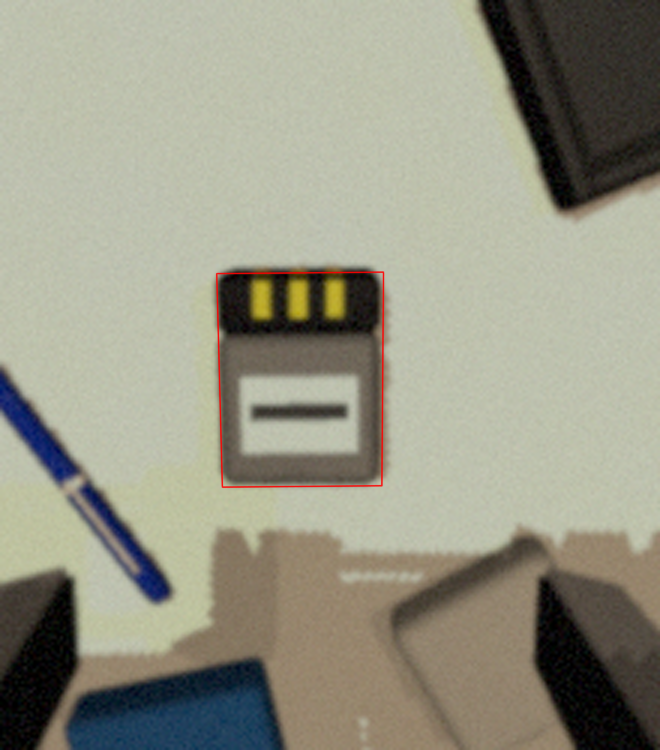

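```bash
python3 -m jog '[-15,41,-1,0,0,0,-15,82,-1,0,0,0,-15,120,-1,0,0,0,-15,150,-1,0,0,0,-15,170,-1,0,0,0,-15,181,-1,0,0,0,-15,181,-1,0,0,0,-15,181,-1,0,0,0]' 74 30
python3 - <<'E'
from h import *
st()
E
python3 -m jog '[0,0,0,0,0,0,0,0,0,0,0,0,0,0,0,0,0,0,0,0,0,0,0,0,0,0,0,0,0,0,0,0,0,0,0,0,0,0,0,0,0,0]' 40 30
python3 - <<'E'
from h import *
st()
E
```

```text
clock: 17.0
eef_pos: [450.8, -110.3, 38.1]
eef_rot: [-1.572, -0.0, -2.04]
wrist_force: [0.1, 0.2, 0.3]
finger_gap: 74.3
17.0 [ 450.8 -110.3   38.1] [-9.0080e+01 -1.0000e-02 -1.1687e+02] F [0.1 0.2 0.3] gap 74.3 q [-0.32  0.38  1.92  0.    0.84  0.15]
clock: 17.58
eef_pos: [450.9, -111.2, 39.1]
eef_rot: [-1.57, 0.0, -2.041]
wrist_force: [-1.7, 1.3, 6.7]
finger_gap: 49.5
17.58 [ 450.9 -111.2   39.1] [-8.9960e+01  1.0000e-02 -1.1696e+02] F [-1.7  1.3  6.7] gap 49.5 q [-0.32  0.38  1.92  0.    0.84  0.15]
```

```bash
python3 -m jog '[0,-10,0,0,0,0,0,-40,0,0,0,0,0,-80,0,0,0,0,0,-121,0,0,0,0,0,-161,0,0,0,0,0,-170,0,0,0,0]'
python3 - <<'E'
from h import *
st();go(590,-90,210,-93)
E
```

```text
clock: 18.08
eef_pos: [452.1, -111.7, 215.3]
eef_rot: [-1.562, 0.001, -2.041]
wrist_force: [0.6, -0.4, -1.3]
finger_gap: 49.7
18.08 [ 452.1 -111.7  215.3] [-8.9490e+01  8.0000e-02 -1.1696e+02] F [ 0.6 -0.4 -1.3] gap 49.7 q [-0.32  0.12  1.77  0.    1.24  0.15]
shift [-81.8   6.4 113.1] rot [ -0.51 -23.96   0.03] rows 3.4 clock 18.08
```

```bash
python3 -m jog '[-82,-20,113,0,-24,0,-82,-20,113,0,-24,0,-82,-20,113,0,-24,0,-82,-20,113,0,-24,0,-82,-20,113,0,-24,0,-82,-20,113,0,-24,0]'
python3 - <<'E'
from h import *
st()
p=cam('wrist','w13.png')
t=manip.tip_of('short_charger',p)
print([(round(a['score'],2),np.round(a['xy'],1), at(p,a['xy'],0)[:2].round(0)) for a in t[:3]])
p={k:p[k] for k in ['img','intrinsics','k1','origin','orientation']}
import pickle;pickle.dump(p,open('w13.pkl','wb'))
y=-5;o=(596,-22)
overlay(p,[rect(*off(o,y,0,-17),y,84,126,26),rect(*off(o,y,0,-33),y,66,82,26),rect(*off(o,y,0,30),y,84,32,40)],'ov13.png',(160,20,400,260),3,1.5)
E
```

```text
clock: 18.58
eef_pos: [588.3, -89.1, 227.7]
eef_rot: [-1.572, 0.0, -1.623]
wrist_force: [0.2, -0.7, -2.2]
finger_gap: 49.8
18.58 [588.3 -89.1 227.7] [-9.010e+01  1.000e-02 -9.298e+01] F [ 0.2 -0.7 -2.2] gap 49.8 q [-0.21  0.4   1.38 -0.    1.36 -0.16]
[(0.96, array([286.7, 120.4]), array([597., -23.]))]
```

View pics/ov13.png

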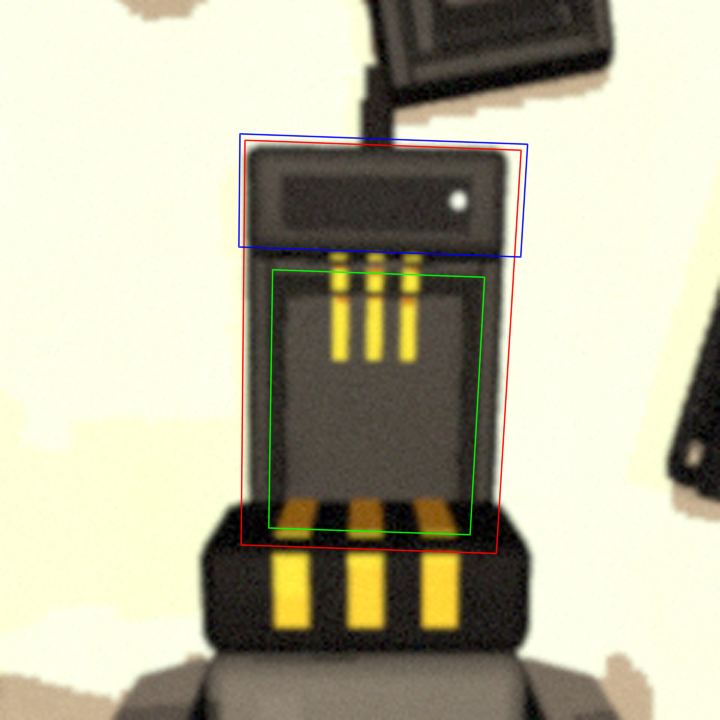

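```bash
python3 - <<'E'
from h import *
import pickle
p=pickle.load(open('w13.pkl','rb'))
y=-3.2;o=(595,-23)
overlay(p,[rect(*off(o,y,0,-17),y,84,126,26),rect(*off(o,y,0,-33),y,66,82,26),rect(*off(o,y,0,30),y,84,32,40),rect(*off(o,y,0,-33),y,58,74,14)],'ov14.png',(160,20,400,260),3,1.5)
E
```

```text
(no output)
```

View pics/ov14.png

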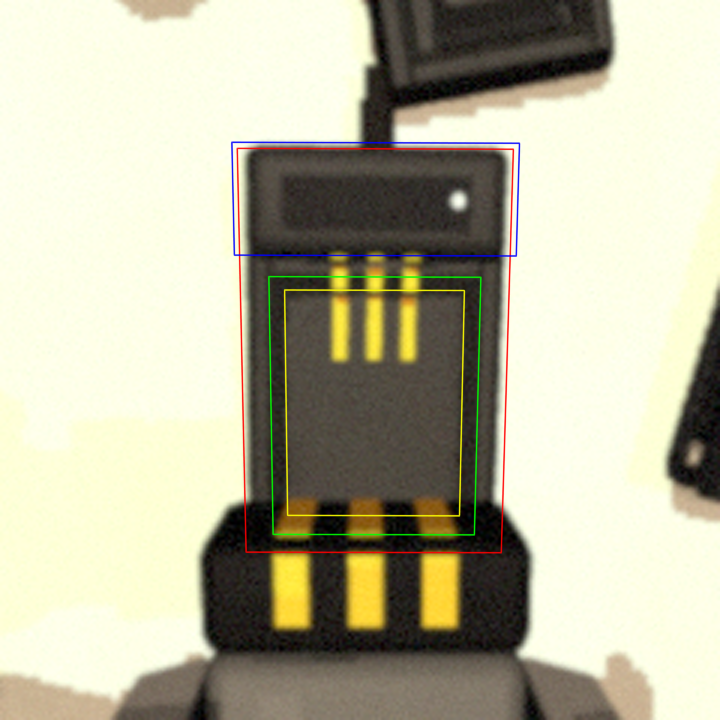

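```bash
python3 - <<'E'
from h import *
go(593.1,-57.6,110,-93.2)
E
```

```text
shift [-32.1 118.3   3.9] rot [ 0.06  0.16 -0.01] rows 2.9 clock 18.68
```

```bash
python3 -m jog '[-32,40,4,0,0.2,0,-32,75,4,0,0.2,0,-32,100,4,0,0.2,0,-32,118,4,0,0.2,0,-32,118,4,0,0.2,0,-32,118,4,0,0.2,0]'
python3 - <<'E'
from h import *
st();go(593.1,-57.6,64,-93.2)
p=cam('wrist','w15.png')
y=-3.2;o=(595,-23.6);c=off(o,y,0,-33);print(c)
overlay(p,[rect(*off(o,y,0,-17),y,84,126,26),rect(*c,y,50,66,110-3)],'ov15.png',(130,0,430,300),2.6,1.5)
E
```

```text
clock: 19.18
eef_pos: [593.5, -57.9, 110.9]
eef_rot: [-1.572, 0.0, -1.627]
wrist_force: [-0.5, -1.1, -1.4]
finger_gap: 49.9
19.18 [593.5 -57.9 110.9] [-90.04   0.   -93.22] F [-0.5 -1.1 -1.4] gap 49.9 q [-0.16  0.52  1.5  -0.    1.12 -0.1 ]
shift [-0.2 46.9 -0.4] rot [ 0.04 -0.02 -0.  ] rows 1.1 clock 19.18
(np.float64(593.1578903352256), np.float64(-56.54854521800537))
```

View pics/ov15.png

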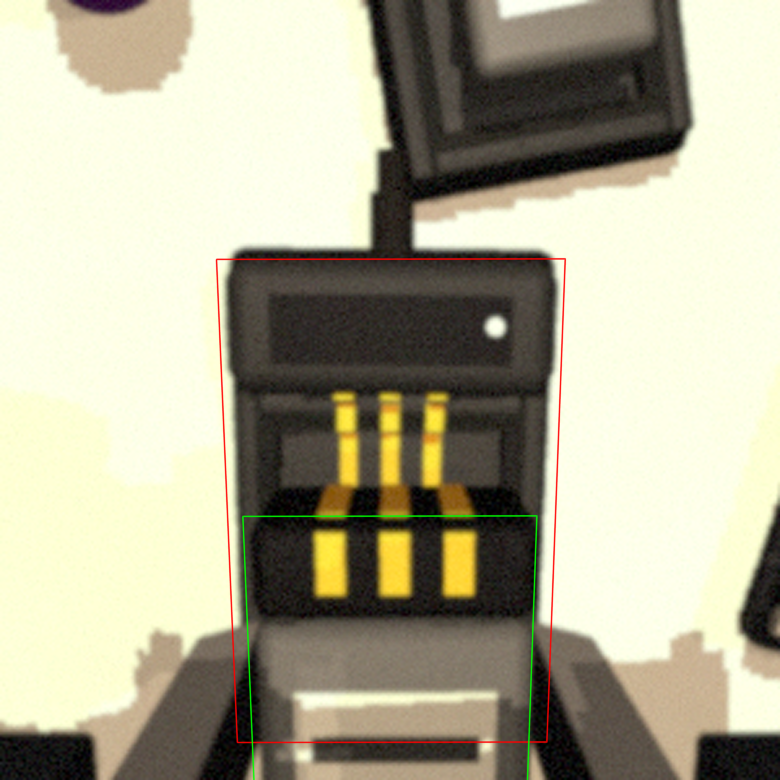

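```bash
python3 -m jog '[0,20,-1,0,0,0,0,33,-1,0,0,0,0,41,-1,0,0,0,0,45,-1,0,0,0,0,45,-1,0,0,0]'
python3 - <<'E'
from h import *
st()
E
python3 -m jog '[0,4,0,0,0,0,0,8,0,0,0,0,0,11,0,0,0,0,0,11.5,0,0,0,0,0,11.5,0,0,0,0]'
python3 - <<'E'
from h import *
st()
E
```

```text
clock: 19.65
eef_pos: [593.0, -57.5, 65.2]
eef_rot: [-1.572, 0.0, -1.626]
wrist_force: [0.1, -0.1, -1.6]
finger_gap: 49.8
19.65 [593.  -57.5  65.2] [-90.04   0.   -93.17] F [ 0.1 -0.1 -1.6] gap 49.8 q [-0.16  0.58  1.53  0.    1.04 -0.1 ]
clock: 20.07
eef_pos: [593.1, -57.5, 53.9]
eef_rot: [-1.571, 0.0, -1.626]
wrist_force: [0.3, 0.1, -1.3]
finger_gap: 50.2
20.07 [593.1 -57.5  53.9] [-90.02   0.   -93.16] F [ 0.3  0.1 -1.3] gap 50.2 q [-0.16  0.59  1.54  0.    1.02 -0.1 ]
```

```bash
python3 -m jog '[0,0,0,0,0,0,0,0,0,0,0,0,0,0,0,0,0,0,0,0,0,0,0,0,0,0,0,0,0,0]' 75 30
python3 -m jog '[0,-20,0,0,0,0,0,-60,0,0,0,0,0,-100,0,0,0,0,0,-140,0,0,0,0,0,-165,0,0,0,0,0,-165,0,0,0,0]'
python3 - <<'E'
from h import *
st()
p=cam('wrist','w16.png')
y=-3.2;o=(595,-23.6);c=off(o,y,0,-33)
overlay(p,[rect(*off(o,y,0,-17),y,84,126,26),rect(*c,y,50,66,50)],'ov16.png',(130,0,430,300),2.6,1.5)
E
```

```text
clock: 20.48
eef_pos: [593.2, -57.5, 54.2]
eef_rot: [-1.57, 0.0, -1.626]
wrist_force: [0.4, -0.9, -0.1]
finger_gap: 74.5
clock: 20.98
eef_pos: [594.8, -57.7, 225.4]
eef_rot: [-1.562, -0.001, -1.626]
wrist_force: [1.0, -0.5, 0.0]
finger_gap: 74.8
20.98 [594.8 -57.7 225.4] [-8.947e+01 -5.000e-02 -9.316e+01] F [ 1.  -0.5  0. ] gap 74.8 q [-0.16  0.4   1.39  0.    1.34 -0.1 ]
```

View pics/ov16.png

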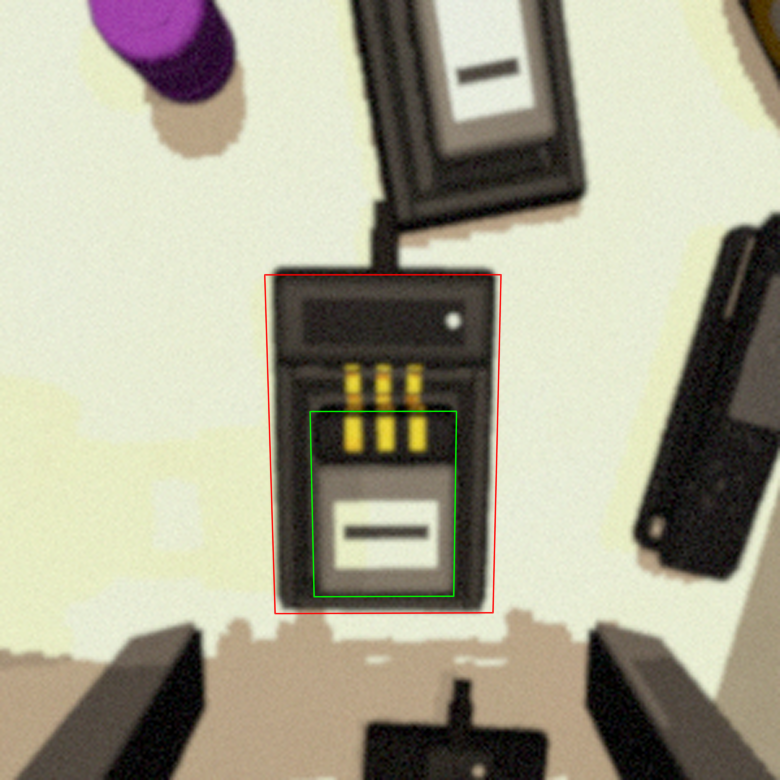

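```bash
python3 - <<'E'
from h import *
go(485,150,235,-76)
E
python3 -m jog '[-200,0,-120,0,-17,0,-200,0,-120,0,-17,0,-200,0,-120,0,-17,0,-200,0,-120,0,-17,0,-200,0,-120,0,-17,0,-200,0,-120,0,-17,0,-200,0,-120,0,-17,0,-200,0,-120,0,-17,0]' 70
python3 - <<'E'
from h import *
st();go(485,150,235,-76)
p=cam('wrist','w17.png')
m=manip.masks_of('round_pack',p);t=manip.tip_of('round_pack',p)
print([(round(a['score'],2),np.round(a['xy'],1),a['pixels'].sum()) for a in m],[(round(a['score'],2),np.round(a['xy'],1), at(p,a['xy'],0)[:2].round(0)) for a in t[:3]])
p={k:p[k] for k in ['img','intrinsics','k1','origin','orientation']}
import pickle;pickle.dump(p,open('w17.pkl','wb'))
a=np.linspace(0,2*np.pi,40);circ=lambda x,y,r,z:np.c_[x+r*np.cos(a),y+r*np.sin(a),0*a+z]
overlay(p,[circ(480,180,18,65),circ(480,180,18,0)],'ov17.png',(130,0,430,300),2.6,1.5)
E
```

```text
shift [-201.3  -13.8 -120.2] rot [ -0.3  -17.15   0.08] rows 5.6 clock 21.03
clock: 21.7
eef_pos: [483.6, 149.6, 218.0]
eef_rot: [-1.572, -0.0, -1.327]
wrist_force: [1.0, -0.8, -0.7]
finger_gap: 70.4
21.7 [483.6 149.6 218. ] [-90.09  -0.   -76.03] F [ 1.  -0.8 -0.7] gap 70.4 q [ 0.23  0.21  1.65 -0.    1.28 -0.02]
shift [ -0.1 -17.    1.4] rot [ 0.09 -0.03  0.  ] rows 0.4 clock 21.7
[(0.91, array([285.3, 160.5]), np.int64(1529))] [(0.82, array([282.6, 155.6]), array([477., 181.])), (0.57, array([316.2, 235.5]), array([532., 108.]))]
```

View pics/ov17.png

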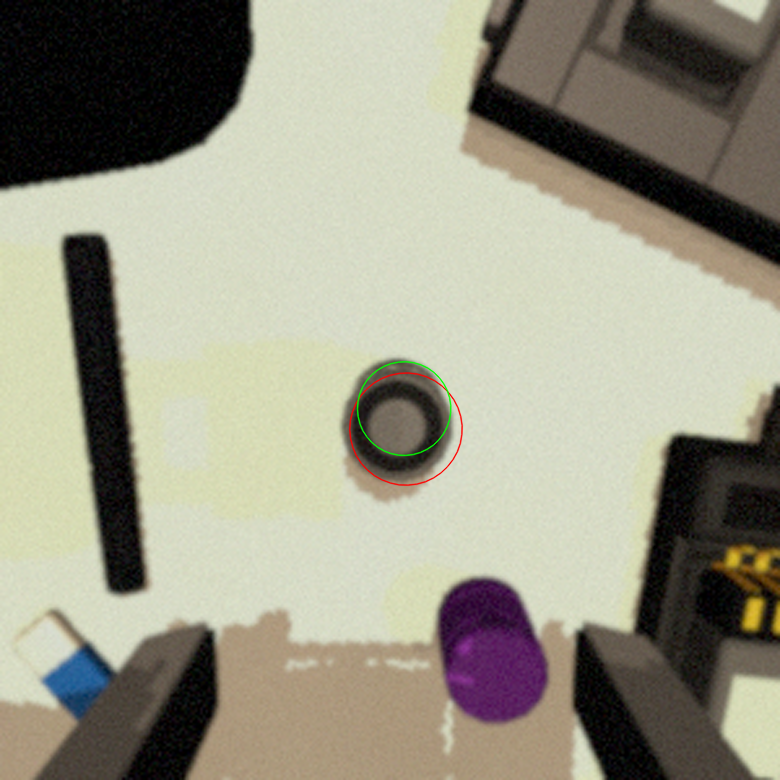

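```bash
python3 - <<'E'
from h import *
import pickle
p=pickle.load(open('w17.pkl','rb'))
a=np.linspace(0,2*np.pi,40);circ=lambda x,y,r,z:np.c_[x+r*np.cos(a),y+r*np.sin(a),0*a+z]
overlay(p,[circ(477,180.6,18,65),circ(477,180.6,18,0)],'ov18.png',(230,100,330,220),5,1.5)
go(477,180.6,54,-76)
E
```

```text
shift [-33.6 164.4   0.5] rot [ 0.06 -0.21  0.01] rows 4.0 clock 21.85
```

View pics/ov18.png

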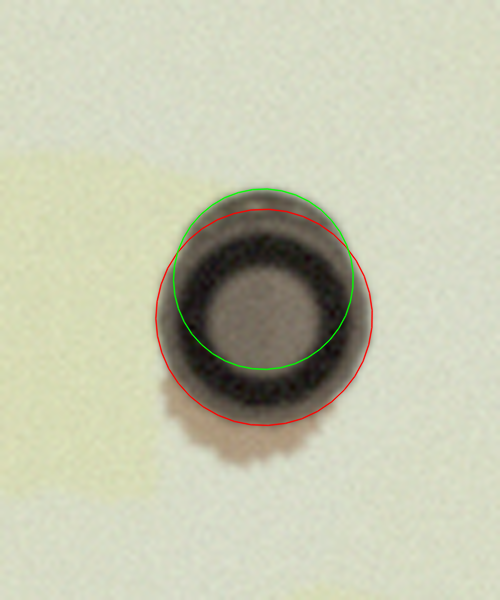

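```bash
python3 -m jog '[-33,40,0.5,0,0,0,-33,80,0.5,0,0,0,-33,110,0.5,0,0,0,-33,135,0.5,0,0,0,-33,155,0.5,0,0,0,-33,165,0.5,0,0,0,-33,165,0.5,0,0,0,-33,165,0.5,0,0,0]' 70 20
python3 - <<'E'
from h import *
st()
E
python3 -m jog '[0,0,0,0,0,0,0,0,0,0,0,0,0,0,0,0,0,0,0,0,0,0,0,0,0,0,0,0,0,0,0,0,0,0,0,0,0,0,0,0,0,0,0,0,0,0,0,0]' 28 25
python3 - <<'E'
from h import *
st()
E
```

```text
clock: 22.52
eef_pos: [477.4, 180.5, 54.4]
eef_rot: [-1.571, 0.0, -1.33]
wrist_force: [-0.2, -0.4, 0.4]
finger_gap: 69.8
22.52 [477.4 180.5  54.4] [-90.     0.   -76.21] F [-0.2 -0.4  0.4] gap 69.8 q [0.29 0.43 1.79 0.   0.92 0.05]
clock: 23.18
eef_pos: [477.0, 181.0, 54.3]
eef_rot: [-1.57, 0.0, -1.329]
wrist_force: [-0.6, -0.3, 4.7]
finger_gap: 35.0
23.18 [477.  181.   54.3] [-89.98   0.   -76.16] F [-0.6 -0.3  4.7] gap 35.0 q [0.29 0.43 1.79 0.   0.92 0.05]
```

```bash
python3 -m jog '[0,-10,0,0,0,0,0,-40,0,0,0,0,0,-80,0,0,0,0,0,-121,0,0,0,0,0,-160,0,0,0,0,0,-160,0,0,0,0]'
python3 - <<'E'
from h import *
st();go(610,-285,235,-90)
E
```

```text
clock: 23.68
eef_pos: [479.0, 181.6, 222.1]
eef_rot: [-1.56, 0.001, -1.329]
wrist_force: [0.6, -0.8, -0.8]
finger_gap: 35.3
23.68 [479.  181.6 222.1] [-8.936e+01  3.000e-02 -7.615e+01] F [ 0.6 -0.8 -0.8] gap 35.3 q [ 0.29  0.21  1.64 -0.    1.27  0.05]
shift [484.4 -13.   15.7] rot [-0.63 13.85 -0.11] rows 11.6 clock 23.68
```

```bash
python3 -m jog '[484,-21,16,0,13.8,0,484,-21,16,0,13.8,0,484,-21,16,0,13.8,0,484,-21,16,0,13.8,0,484,-21,16,0,13.8,0,484,-21,16,0,13.8,0,484,-21,16,0,13.8,0,484,-21,16,0,13.8,0,484,-21,16,0,13.8,0,484,-21,16,0,13.8,0]'
python3 - <<'E'
from h import *
st();go(610,-285,235,-90)
E
```

```text
clock: 24.52
eef_pos: [589.7, -221.7, 232.0]
eef_rot: [-1.571, 0.0, -1.57]
wrist_force: [0.1, 0.5, -0.7]
finger_gap: 35.4
24.52 [ 589.7 -221.7  232. ] [-9.003e+01  2.000e-02 -8.996e+01] F [ 0.1  0.5 -0.7] gap 35.4 q [-0.42  0.48  1.26  0.    1.4  -0.42]
shift [63.3 -3.  20.2] rot [ 0.03  0.04 -0.02] rows 1.6 clock 24.52
```

```bash
python3 -m jog '[60,-3,20,0,0,0,60,-3,20,0,0,0,60,-3,20,0,0,0,60,-3,20,0,0,0]'
python3 - <<'E'
from h import *
st()
p=cam('wrist','w19.png')
t=manip.tip_of('round_charger',p)
print([(round(a['score'],2),np.round(a['xy'],1), at(p,a['xy'],0)[:2].round(0)) for a in t[:3]])
p={k:p[k] for k in ['img','intrinsics','k1','origin','orientation']}
import pickle;pickle.dump(p,open('w19.pkl','wb'))
a=np.linspace(0,2*np.pi,40);circ=lambda x,y,r,z:np.c_[x+r*np.cos(a),y+r*np.sin(a),0*a+z]
overlay(p,[circ(612,-217,26,36),circ(612,-217,22,12)],'ov19.png',(130,0,430,300),2.6,1.5)
E
```

```text
clock: 24.85
eef_pos: [609.5, -280.5, 234.1]
eef_rot: [-1.572, 0.001, -1.572]
wrist_force: [-0.2, 0.6, -2.0]
finger_gap: 35.6
24.85 [ 609.5 -280.5  234.1] [-9.008e+01  5.000e-02 -9.005e+01] F [-0.2  0.6 -2. ] gap 35.6 q [-0.49  0.58  1.12  0.    1.45 -0.49]
[(0.87, array([286.8, 119.5]), array([ 616., -213.])), (0.68, array([283.6, 238.3]), array([ 612., -341.]))]
```

View pics/ov19.png

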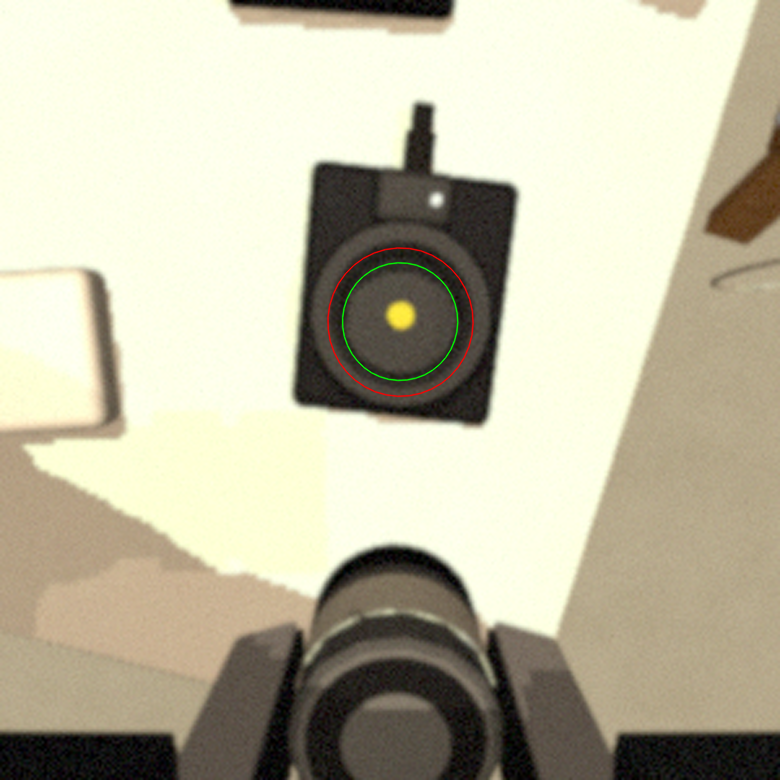

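```bash
python3 - <<'E'
from h import *
go(612.2,-214.5,120,-90)
E
```

```text
shift [-64.2 114.9   2.6] rot [ 0.03  0.07 -0.03] rows 3.2 clock 24.95
```

```bash
python3 -m jog '[-33,25,2.6,0,0,0,-64,50,2.6,0,0,0,-64,80,2.6,0,0,0,-64,100,2.6,0,0,0,-64,114,2.6,0,0,0,-64,114,2.6,0,0,0,-64,114,2.6,0,0,0]'
python3 - <<'E'
from h import *
st();go(612.2,-214.5,80,-90)
p=cam('wrist','w20.png')
a=np.linspace(0,2*np.pi,40);circ=lambda x,y,r,z:np.c_[x+r*np.cos(a),y+r*np.sin(a),0*a+z]
overlay(p,[circ(612.2,-214.7,33,36),circ(612.2,-214.7,26,36),circ(612.2,-214.5,18,68)],'ov20.png',(130,0,430,300),2.6,1.5)
E
```

```text
clock: 25.53
eef_pos: [612.3, -214.7, 121.5]
eef_rot: [-1.571, 0.0, -1.569]
wrist_force: [0.2, -0.3, -0.9]
finger_gap: 35.6
25.53 [ 612.3 -214.7  121.5] [-9.003e+01  2.000e-02 -8.989e+01] F [ 0.2 -0.3 -0.9] gap 35.6 q [-0.39  0.61  1.32  0.    1.21 -0.4 ]
shift [-0.1 41.5 -0.1] rot [ 0.03  0.11 -0.02] rows 1.0 clock 25.53
```

View pics/ov20.png

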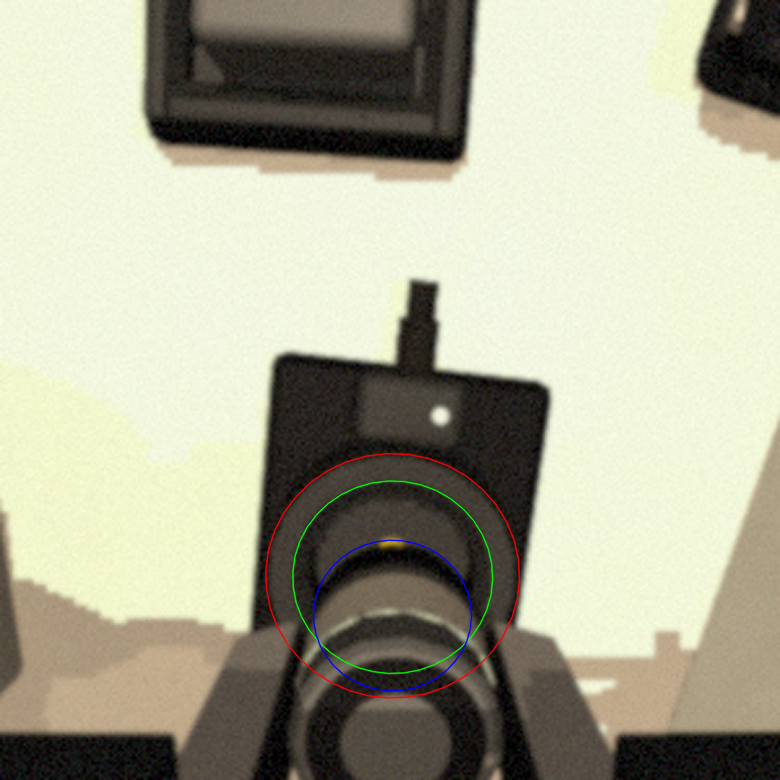

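```bash
python3 -m jog '[0,15,0,0,0,0,0,28,0,0,0,0,0,37,0,0,0,0,0,43,0,0,0,0,0,43,0,0,0,0]'
python3 - <<'E'
from h import *
st()
E
python3 -m jog '[0,4,0,0,0,0,0,8,0,0,0,0,0,11,0,0,0,0,0,11,0,0,0,0,0,11,0,0,0,0]'
python3 - <<'E'
from h import *
st()
E
```

```text
clock: 26.0
eef_pos: [612.0, -215.5, 76.8]
eef_rot: [-1.573, 0.001, -1.57]
wrist_force: [0.9, -0.2, -0.8]
finger_gap: 35.1
26.0 [ 612.  -215.5   76.8] [-9.010e+01  4.000e-02 -8.996e+01] F [ 0.9 -0.2 -0.8] gap 35.1 q [-0.39  0.67  1.35  0.    1.13 -0.4 ]
clock: 26.42
eef_pos: [612.4, -215.7, 67.1]
eef_rot: [-1.571, 0.0, -1.57]
wrist_force: [0.4, 0.1, -1.3]
finger_gap: 35.0
26.42 [ 612.4 -215.7   67.1] [-90.     0.   -89.96] F [ 0.4  0.1 -1.3] gap 35.0 q [-0.4   0.68  1.36  0.    1.11 -0.4 ]
```

```bash
python3 -m jog '[0,0.5,0,0,0,0,0,0.5,0,0,0,0,0,0.5,0,0,0,0,0,0.5,0,0,0,0,0,0.5,0,0,0,0,0,0.5,0,0,0,0]' 65 20
python3 -m jog '[0,-20,0,0,0,0,0,-60,0,0,0,0,0,-100,0,0,0,0,0,-140,0,0,0,0,25,-155,0,0,0,0,40,-155,0,0,0,0,40,-155,0,0,0,0]'
python3 - <<'E'
from h import *
st()
p=cam('wrist','w21.png')
a=np.linspace(0,2*np.pi,40);circ=lambda x,y,r,z:np.c_[x+r*np.cos(a),y+r*np.sin(a),0*a+z]
overlay(p,[circ(612.2,-214.7,33,36),circ(612.2,-214.7,26,36),circ(612.2,-214.7,18,77)],'ov21.png',(130,0,430,300),2.6,1.5)
E
```

```text
clock: 26.92
eef_pos: [612.5, -215.7, 66.7]
eef_rot: [-1.571, -0.0, -1.57]
wrist_force: [-0.3, 0.5, -0.4]
finger_gap: 64.7
clock: 27.5
eef_pos: [612.1, -258.3, 221.6]
eef_rot: [-1.57, -0.001, -1.572]
wrist_force: [-0.1, 0.3, -1.0]
finger_gap: 65.0
27.5 [ 612.1 -258.3  221.6] [-8.995e+01 -5.000e-02 -9.009e+01] F [-0.1  0.3 -1. ] gap 65.0 q [-0.45  0.57  1.16 -0.    1.42 -0.45]
```

View pics/ov21.png

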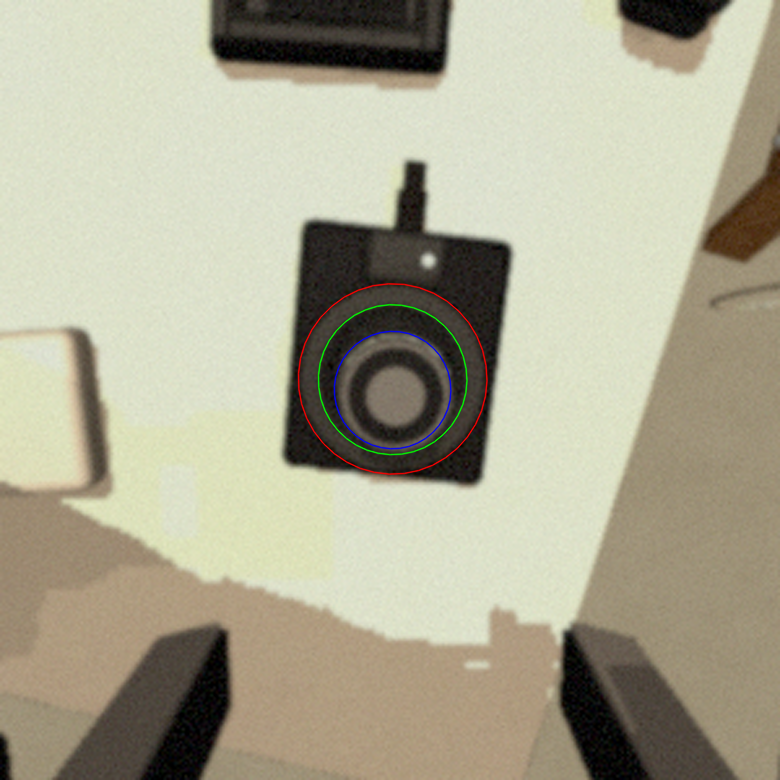

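```bash
python3 - <<'E'
from h import *
p=cam('top')
overlay(p,[],'top2.png',(90,90,490,350),2,1.0)
st()
E
```

```text
27.6 [ 611.9 -255.8  219.6] [-9.014e+01  8.000e-02 -9.002e+01] F [-0.7  0.2  0.2] gap 65.0 q [-0.45  0.57  1.16  0.    1.42 -0.45]
```

View pics/top2.png

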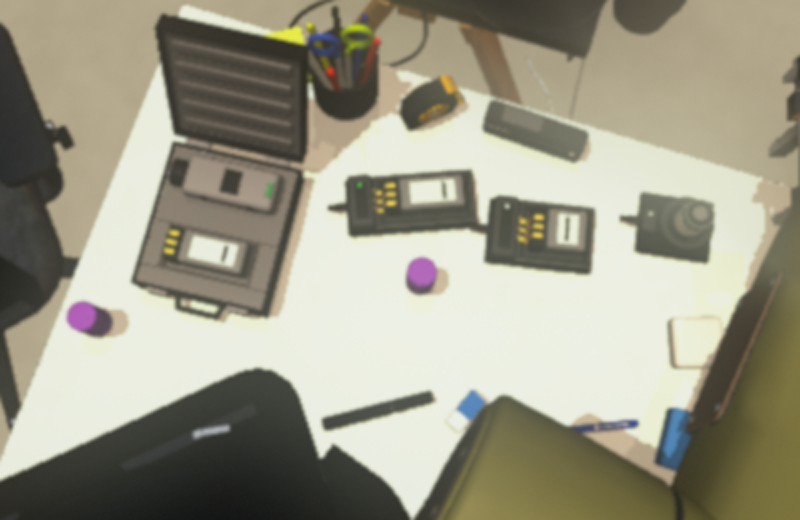

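The top picture shows the charged pack in the case at (210,250), the long pack at (415,200), the short pack at (550,230) and the round pack at (695,215). The adapter is unmoved at (695,342), so I'm handing in.

```bash
python3 -c "
from cell import manip
print(manip.sign_off())"
```

```text
the job is handed in; nothing more can be done
None
```

The job is done and handed in at about 27.6 s on the robot's clock, well under the 106 s limit.

- **Charged pack:** I took it out of the long charger first and laid it flat in the case's empty cut-out.
- **Empty packs:** I then seated the long pack and the short pack, contact ends towards the brass blades. The round pack stands upright in the round well.

**Last checks:** After each release, the wrist camera picture with the expected outlines drawn on it showed the pack seated, about 1–2 mm off centre at most. The final top view shows all four packs in place, with the adapter and the purple look-alikes where they were. The highest wrist force I read was about 7 N, and the arm ended clear of everything.

No check failed. The long charger's light was already green at the start and stayed green. The short and round chargers' lights stayed white after loading, so I did not use the lights as evidence that the packs are seated.

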